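# Set up the row stirrer

## Robot

A 6-joint arm with a two-finger parallel gripper is mounted at the origin on the work surface. World frame = base frame: x ahead of the robot, y to its left, z up, the work surface at z = 0. Lengths are in mm, angles in rad, forces in N, time in s.
With the tool pointing down it reaches from about 250 to 775 mm from the base axis. Payload 4 kg.
Tool frame: the origin (TCP) lies between the finger pads; the fingertips stand 22 mm ahead of it and the grasp point (between the pads) lies 3 mm ahead of it; z points along the fingers, y is the direction in which the jaws open and shut (so a half turn about z gives the same grasp; the last joint's range is limited). The gripper opens to 94 mm and grips with 3 to 60 N. Pads are 16 mm wide; open, the fingers measure 119 mm over their backs; the gripper's body (75 mm by 177 mm) begins 78 mm behind the grasp point.
Start: joints at [-1.259, 0.087, 1.371, -0, 1.684, -0.103], TCP at [221.653, -503.377, 227.506] pointing down, gripper open.
Joint ranges: [-3.1, 3.1], [-0.76, 2.03], [0.27, 2.55], [-1.08, 4.22], [0.17, 2.65], [-2.57, 2.57]. Speed limits (rad/s): [2.79, 2.79, 3.14, 3.14, 3.14, 3.14].

## Interface

Orientations are given as a rotation vector (axis times angle).
In Python, from bench import state, imaging, job gives the robot as it stands. The module is installed in compiled form; this text tells all that it offers.
- The arm moves only by the tool drive_tool, never from a script. Its argument "plan" is a list that holds one entry, the list of rows, each a list of 7 numbers: the shift along the tool's x, y, z in m, then the turn, a rotation vector about the tool's x, y, z in degrees, then the finger opening in m, from 0 to 0.094. In form: [[[dx, dy, dz, rx, ry, rz, hand], ...]]. A call has exactly 5 rows; each row shifts and turns the pose as measured when the row begins, along the tool's axes as they then stand; what a row does not reach is not made up. A row lasts 1/8 s, in which the tool goes at most 62.5 mm and 10.7 degrees, less where a joint would pass 70% of its speed; a pose out of reach is approached as far as the arm can. A call with a gripper value outside its range is refused whole. The fingers move at their own pace and stop on an object; the grip force is fixed at half the most. Time passes only in rows, so rows that do not move let the fingers close, or fill a call up. It gives the time, the measured TCP pose, the force and the opening at its end, in the units of the state.
- state(): the state, without advancing time (a new reading comes with each control period).
- imaging.snapshot(name): name is "scene" or "side" or "wrist"; returns a dict with "image" (480x640x3 uint8, red, green, blue), "range_z" (480x640 float32, mm along the optical axis (not along the pixel's ray), 0 where there is no reading), "intrinsics" (3x3 intrinsics, pixels), "D" ([k1, k2, p1, p2, k3] as OpenCV has them; the pictures are not rectified), "origin" and "attitude" of the camera in the world; the wrist camera has in their place "T_tool_cam" (4x4, takes a point from camera to tool coordinates, whose origin is the TCP and whose axes are the flange's). Camera axes: x right, y down, z forward; pixel columns grow to the right and rows downward; lengths in mm; the calibration is good to about 2 mm. A picture is of the moment at which its call begins: read the wrist's pose just before it.
- job.hand_in(): hands the job in, once; it reports no verdict.
The state is a dict: "t": time; "qpos": joint angles; "dq": joint speeds; "joint_efforts": joint torques, N m; "eef_pos": TCP position; "eef_rot": TCP orientation; "contact_force": force on the tool from outside, world axes, zero at the start; "torque": the same for the moment, N m; "finger_gap": finger opening in mm.
Only numpy, scipy, OpenCV 4.12 (cv2) and the standard library are available. Lean on these libraries where they do the work, as an engineer would, in place of code of your own. Each camera call takes 0.05 s, during which the arm holds its last target.

## Task

Get the row of samples ready to stir: stand every tipped-over open jar upright on the stirrer platform, and put exactly one stirring bar from the pocket tray into each open jar, including any that already stands. When every jar stands with its bar, press the start key on the control pod fully down and let it come back up. Do not knock over or push aside the capped bottle or the small vial.

Things in the scene. Friction and masses are not known exactly. Their poses are not given: they have to be found in the camera images.
- platform: long flat stirrer platform, grey with a pale rim, fixed: 120 mm (its x) by 620 mm (its y, left to right), flat top 30 mm above the origin, which is the centre of its underside on the bench. A lip 6 mm high and 4 mm thick runs round the top edge. Five stirring places, printed circles of 72 mm, lie along its centre line at y = -250, -125, 0, 125 and 250 mm; jars and a capped bottle occupy four or five of them
- jar0_mid (a point): open square sample jar of grey plastic, 60 mm by 60 mm outside and 80 mm tall, walls and floor 3 mm, 54 mm square opening, about 60 g; the point is the centre of the jar, half-way up; z points from the floor of the jar to its mouth (straight up when it stands), x and y are square to its sides. It lies on its side on the platform at the start, its mouth pointing roughly away from the robot. May be absent
- jar1_mid (a point): open square sample jar of grey plastic, 60 mm by 60 mm outside and 80 mm tall, walls and floor 3 mm, 54 mm square opening, about 60 g; the point is the centre of the jar, half-way up; z points from the floor of the jar to its mouth (straight up when it stands), x and y are square to its sides. It lies on its side on the platform at the start, its mouth pointing roughly towards the robot. May be absent
- jar2_mid (a point): open square sample jar of grey plastic, 60 mm by 60 mm outside and 80 mm tall, walls and floor 3 mm, 54 mm square opening, about 60 g; the point is the centre of the jar, half-way up; z points from the floor of the jar to its mouth (straight up when it stands), x and y are square to its sides. It lies on its side on the platform at the start, its mouth pointing roughly away from the robot. May be absent
- jar3_mid (a point): open square sample jar of grey plastic, 60 mm by 60 mm outside and 80 mm tall, walls and floor 3 mm, 54 mm square opening, about 60 g; the point is the centre of the jar, half-way up; z points from the floor of the jar to its mouth (straight up when it stands), x and y are square to its sides. It stands at the start. May be absent
- bar0_mid (a point): white plastic stirring bar, eight-sided, 42 mm long (its x) and 14 mm across its flats, 18 g; the point is its centre. At the start it lies in a pocket of the tray, centre 15 mm above the bench. May be absent
- bar1_mid (a point): white plastic stirring bar, eight-sided, 42 mm long (its x) and 14 mm across its flats, 18 g; the point is its centre. At the start it lies in a pocket of the tray, centre 15 mm above the bench. May be absent
- bar2_mid (a point): white plastic stirring bar, eight-sided, 42 mm long (its x) and 14 mm across its flats, 18 g; the point is its centre. At the start it lies in a pocket of the tray, centre 15 mm above the bench. May be absent
- bar3_mid (a point): white plastic stirring bar, eight-sided, 42 mm long (its x) and 14 mm across its flats, 18 g; the point is its centre. At the start it lies in a pocket of the tray, centre 15 mm above the bench. May be absent
- bar4_mid (a point): white plastic stirring bar, eight-sided, 42 mm long (its x) and 14 mm across its flats, 18 g; the point is its centre. At the start it lies in a pocket of the tray, centre 15 mm above the bench. May be absent
- tray: grey pocket tray, fixed: 60 mm (its x) by 240 mm (its y), 15 mm high; origin at the centre of its underside. Five pockets in a row along y, 44 mm apart, each 45 mm long (x), 16.5 mm wide (y) and 7 mm deep, so that a bar lying in one stands 7 mm out of the tray; a finger groove 28 mm wide and just as deep runs along the middle of the tray through all pockets, so that the middle of each bar is free on both sides
- pod: control pod of the stirrer, a pale box with a display, fixed: 90 mm (its x) by 140 mm (its y), 40 mm tall; origin at the centre of its underside
- start_top (a point): centre of the top of the start key, a round white push button of 32 mm diameter on top of the pod; about 62 mm above the bench, it is pushed straight down
- start (a joint): travel of the start key: 0 m up, 0.006 m fully down; it needs about 5 N and springs back up
- capped: closed sample bottle with a black cap, 54 mm across, 95 mm tall, standing on the platform among the jars; not to be disturbed; origin at the centre of its underside, z up
- vial: small capped amber vial, 24 mm across, 55 mm tall, between the tray and the pod; not to be disturbed; origin at the centre of its underside, z up

How it is judged:
By the outcome, as a careful person would: the job done as asked, in the order asked, and still so for the second after the job is handed in, with the robot touching nothing.
Of jar0, jar1, jar2, jar3 only 3 to 4 are there at a start; the rules pass over those that are not, and their reading is None.
Of bar0, bar1, bar2, bar3, bar4 only 4 to 5 are there at a start; the rules pass over those that are not, and their reading is None.
At some moment in a run one of jar3 may be knocked a few centimetres aside while the robot is not near it.
Once in a run the grip may slacken for a moment while it holds something.
It also fails if it takes over 208 s, if anything falls off the work surface, if the arm or the gripper's body presses on something with over 40 N, if the wrist force passes 120 N, or if a joint passes its speed limit or range.

## Working session

There is one attempt and no reset: what is moved stays moved. The work goes in short steps, Python scripts to look and compute and a tool call to move; the robot and the scene stay as the last step left them, time stands still between calls to the robot, and variables do not carry over. Pictures are saved under pics/ and viewed, and the job is handed in when it is done.

Besides the shell and the picture viewer there is one more tool, called as name([rows], argument=value, ...), one row to a line, values as JSON. drive_tool: Moves the arm, as the interface text tells. Its arguments: {"type":"object","properties":{"plan":{"type":"array"}},"required":["plan"]}

```bash
ls; mkdir -p pics; python3 - <<'E'
from bench import state, imaging, job
import cv2,json
s=state();print(s)
for n in("scene","side","wrist"):
    d=imaging.snapshot(n)
    cv2.imwrite(f"pics/{n}0.png",d["image"][:,:,::-1])
    print(n,{k:(v.tolist() if hasattr(v,'tolist') else v) for k,v in d.items() if k not in("image","range_z")})
E
```

```text
pics
{'t': 0.0, 'qpos': array([-1.25914419e+00,  8.79541918e-02,  1.37222151e+00,  7.15522009e-06,
        1.68356561e+00, -1.03095269e-01]), 'dq': array([ 0.00195932,  0.00019155, -0.00109846, -0.0016016 ,  0.00124156,
       -0.00053847]), 'joint_efforts': array([-7.14313646e-04, -3.40187931e+01, -3.02425754e+01,  7.18555553e-02,
        3.31306981e-02, -1.62989763e-04]), 'eef_pos': array([ 221.47940727, -502.90975963,  226.32115695]), 'eef_rot': array([-3.07219189e+00, -6.46385425e-01,  3.39972834e-04]), 'contact_force': array([-0.6801765 , -0.18939209,  0.38093969]), 'torque': array([-0.01703971, -0.03389058, -0.00486504]), 'finger_gap': 93.92397480989975}
scene {'intrinsics': [[439.9188189567655, 0.0, 322.61271003047455], [0.0, 439.9188189567655, 237.73296514832097], [0.0, 0.0, 1.0]], 'D': [-0.0009401504469365147, 0.0, 0.0, 0.0, 0.0], 'origin': [830.1233750989948, -280.4017128909849, 622.0234305193127], 'attitude': [-2.306972338351967, -0.9444705507971405, 0.3456331618077719]}
side {'intrinsics': [[433.4460466199884, 0.0, 318.9505125129732], [0.0, 433.4460466199884, 235.25352212857035], [0.0, 0.0, 1.0]], 'D': [-0.04992067275943515, 0.0, 0.0, 0.0, 0.0], 'origin': [249.7069064251675, -437.8531511996364, 582.970819551058], 'attitude': [-2.2942999967061866, 0.6106171476918854, -0.2446168454290314]}
wrist {'intrinsics': [[380.1743880582215, 0.0, 321.88050671967073], [0.0, 380.1743880582215, 237.7460734386884], [0.0, 0.0, 1.0]], 'D': [-0.02361230825802741, 0.0, 0.0, 0.0, 0.0], 'T_tool_cam': [[-0.00010546459427601985, -0.9692448425641571, -0.2460984031642609, 71.41905284488288], [0.9999994248189314, -0.0003648944359214085, 0.001008570203183607, -0.2392044043186825], [-0.0010673514058033593, -0.24609815524467146, 0.9692443235563178, -157.7230885740068], [0.0, 0.0, 0.0, 1.0]]}
```

View pics/scene0.png

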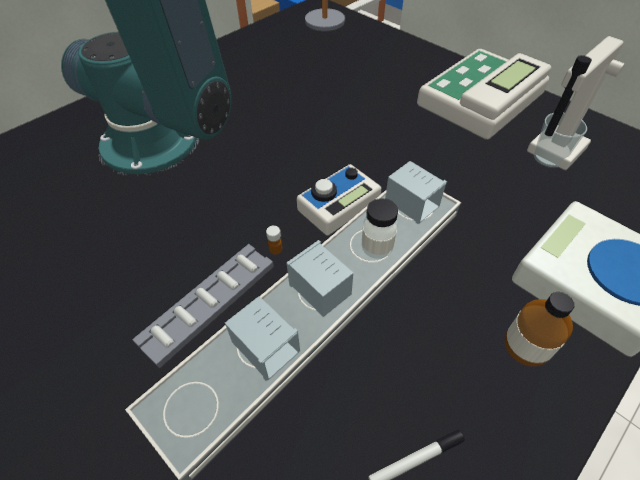

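View pics/side0.png

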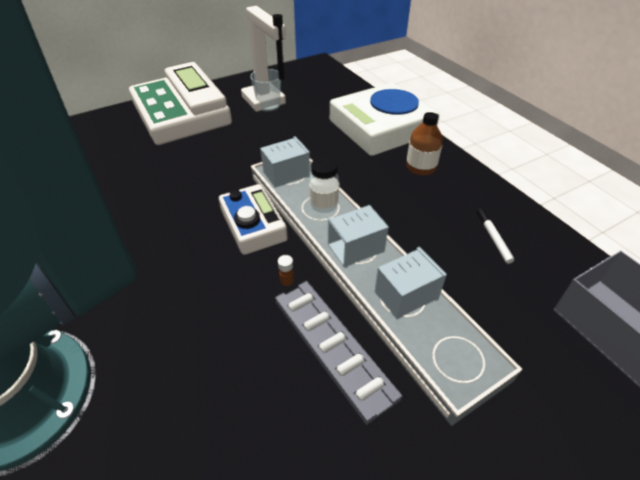

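View pics/wrist0.png

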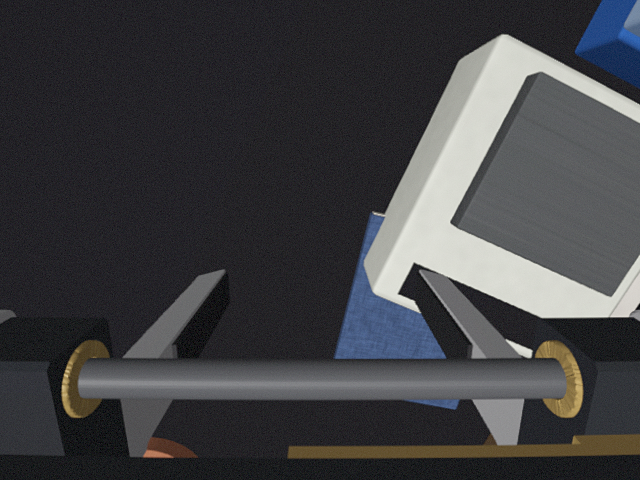

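Three jars, all lying, and five bars. The near jar (scene 262,335) and the far jar (415,190) have their mouths away from the robot; the middle jar (320,275) faces the robot. There's a capped bottle at (380,230) and a vial at (274,240). Next I'll build an orthographic map.

```bash
cat > h.py <<'E'
import numpy as np,cv2
from scipy.spatial.transform import Rotation as R
from bench import state,imaging,job
def cloud(n,d=None,s=None):
    if n=="wrist" and s is None: s=state()
    d=d or imaging.snapshot(n)
    z=d["range_z"];K=np.array(d["intrinsics"],float);D=np.array(d["D"],float)
    v,u=np.mgrid[0:480,0:640]
    p=cv2.undistortPoints(np.stack([u.ravel(),v.ravel()],1).astype(np.float64)[:,None],K,D)[:,0]
    zz=z.ravel().astype(float);P=np.c_[p*zz[:,None],zz]
    if n=="wrist":
        T=np.array(d["T_tool_cam"]);P=P@T[:3,:3].T+T[:3,3]
        P=P@R.from_rotvec(s["eef_rot"]).as_matrix().T+s["eef_pos"]
    else: P=P@R.from_rotvec(d["attitude"]).as_matrix().T+np.array(d["origin"])
    P[zz<=0]=np.nan
    return P.reshape(480,640,3),d["image"]
def ortho(P,im,x0,x1,y0,y1,res=1.0,zmax=200):
    # rows: x decreasing (up = away from the robot), cols: y decreasing
    H=int((x1-x0)/res);W=int((y1-y0)/res)
    out=np.zeros((H,W,3),np.uint8);zb=np.full((H,W),-1e9)
    p=P.reshape(-1,3);c=im.reshape(-1,3)
    ok=np.isfinite(p[:,0])&(p[:,0]>x0)&(p[:,0]<x1)&(p[:,1]>y0)&(p[:,1]<y1)&(p[:,2]<zmax)
    p=p[ok];c=c[ok];o=np.argsort(p[:,2]);p=p[o];c=c[o]
    r=np.clip(((x1-p[:,0])/res).astype(int),0,H-1);q=np.clip(((y1-p[:,1])/res).astype(int),0,W-1)
    out[r,q]=c;zb[r,q]=p[:,2]
    return out,zb
E
python3 - <<'E'
from h import *
cs={n:cloud(n) for n in("scene","side")}
for n,(P,im) in cs.items():
    np.save(n+"0P.npy",P);np.save(n+"0I.npy",im)
    o,z=ortho(P,im,200,700,-450,400,1.1)
    cv2.imwrite(f"pics/o_{n}.png",o[:,:,::-1])
    print(n,[ (k,P[r,c].round(1)) for k,(r,c) in {}.items()])
E
```

```text
scene []
side []
```

View pics/o_scene.png

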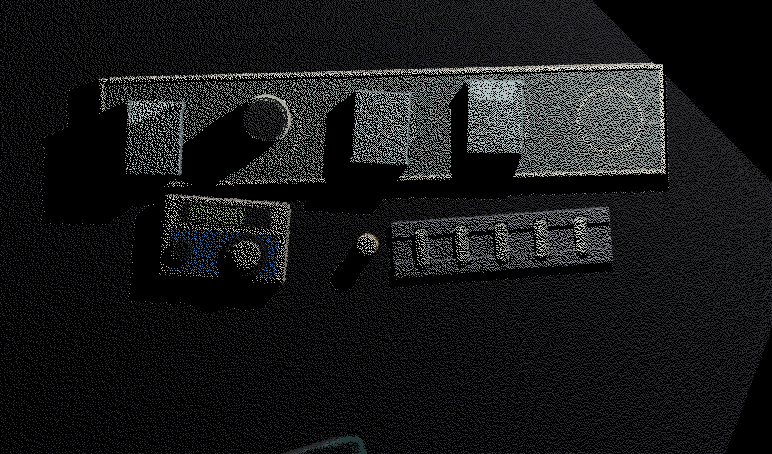

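View pics/o_side.png

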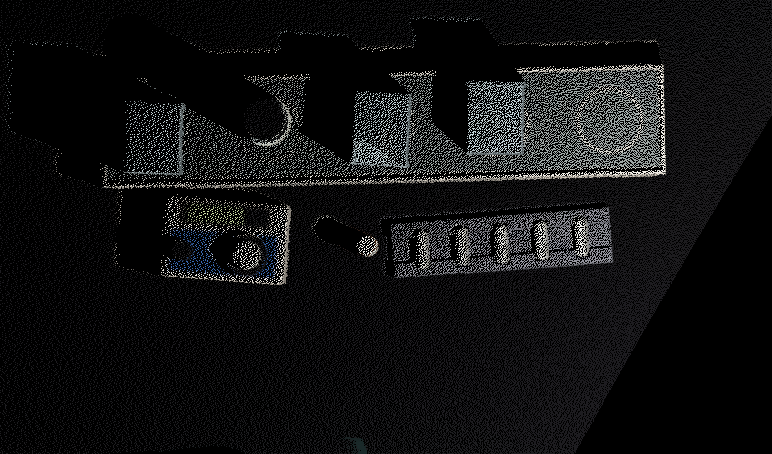

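```bash
python3 - <<'E'
from h import *
for n in("scene","side"):
    P=np.load(n+"0P.npy").reshape(-1,3);I=np.load(n+"0I.npy").reshape(-1,3).astype(int)
    ok=np.isfinite(P[:,0]);P=P[ok];I=I[ok]
    def sel(x0,x1,y0,y1,z0,z1):
        m=(P[:,0]>x0)&(P[:,0]<x1)&(P[:,1]>y0)&(P[:,1]<y1)&(P[:,2]>z0)&(P[:,2]<z1);return P[m],I[m]
    b,_=sel(200,700,-450,400,-15,12);
    print(n,"bench z med",np.median(b[:,2]))
    def rect(p,nm):
        r=cv2.minAreaRect(p[:,:2].astype(np.float32));print(" ",nm,len(p),np.round(r[0],1),np.round(r[1],1),round(r[2],1),"z",np.median(p[:,2]).round(1))
    t,_=sel(470,660,-350,330,24,40);rect(t,"platform")
    print("   x by y:",[(y,t[np.abs(t[:,1]-y)<10][:,0].min().round(1),t[np.abs(t[:,1]-y)<10][:,0].max().round(1)) for y in(-300,-250,-200,-150,-100,0,100,200)])
    for y0,y1,nm in((190,275,"jarL"),(-60,25,"jarM"),(-190,-95,"jarR")):
        p,_=sel(480,650,y0,y1,84,98);
        # trim outliers
        lo,hi=np.percentile(p[:,:2],[0.5,99.5],axis=0)
        p=p[((p[:,:2]>=lo)&(p[:,:2]<=hi)).all(1)];rect(p,nm);print("   ",lo.round(1),hi.round(1))
    p,_=sel(520,620,80,140,100,140);rect(p,"cap")
    p,c=sel(370,490,-30,30,25,70);rect(p,"vial")
    p,_=sel(380,490,70,240,34,46);rect(p,"pod")
    p,c=sel(380,490,70,240,52,75);m=c.min(1)>110;rect(p[m],"key")
    p,_=sel(370,490,-300,0,11.5,17.5);rect(p,"tray")
    p,c=sel(370,490,-300,0,17.8,30)
    ys=p[:,1]
    for k in range(5):
        pass
    import scipy.cluster.vq as vq
    cen,l=vq.kmeans2(p[:,:2].astype(float),np.array([[430.,-65-44*k] for k in range(5)]),minit="matrix")
    for k in range(5): rect(p[l==k],f"bar{k}")
E
```

```text
scene bench z med -0.8793186231750951
  platform 20753 [547.5 -20.8] [148.9 620.9] 1.6 z 29.5
   x by y: [(-300, np.float64(507.5), np.float64(629.7)), (-250, np.float64(506.5), np.float64(627.9)), (-200, np.float64(505.5), np.float64(626.6)), (-150, np.float64(588.9), np.float64(625.2)), (-100, np.float64(502.4), np.float64(624.0)), (0, np.float64(598.3), np.float64(621.4)), (100, np.float64(470.0), np.float64(618.5)), (200, np.float64(470.1), np.float64(615.6))]
  jarL 1194 [548.4 229.9] [62.6 80.2] 89.3 z 89.3
    [508.4 198.2] [588.7 261.3]
  jarM 1888 [559.8 -19.7] [61.4 79.9] 88.6 z 89.2
    [519.7 -50.9] [600.   11.7]
  jarR 2454 [ 572.2 -144.9] [60.3 80.2] 89.5 z 89.2
    [ 532.  -175.4] [ 612.1 -114.7]
  cap 843 [568.8 107.7] [47.9 47.4] 83.0 z 123.6
  vial 238 [431.3  -3.6] [22.4 23.5] 27.8 z 51.9
  pod 2063 [437.3 153. ] [141.4  90.2] 85.4 z 39.5
  key 205 [417.5 160.2] [31.4 93.9] 4.7 z 60.7
  tray 2588 [ 432.2 -136.8] [ 62.  270.3] 4.3 z 14.0
  bar0 206 [424.3 -36.8] [41.8 69.2] 5.0 z 20.8
  bar1 149 [ 430.4 -108.2] [43.  12.9] 4.5 z 20.6
  bar2 170 [ 433.4 -152.5] [41.6
[... 635 characters left out ...]
   [508.5 197.7] [588.  261.3]
  jarM 1345 [557.6 -20. ] [62.1 80.4] 88.5 z 90.4
    [516.7 -51.7] [597.7  11.8]
  jarR 1852 [ 570.1 -145.7] [61.8 79.3] 89.9 z 90.3
    [ 530.5 -176.8] [ 609.8 -114.7]
  cap 627 [566.9 107. ] [48.9 47.3] 31.3 z 124.3
  vial 276 [428.8  -5.1] [22.8 22. ] 55.7 z 50.9
  pod 1874 [436.4 151.8] [139.8  89.8] 85.8 z 40.6
  key 191 [422.  127.6] [31.  39.7] 70.9 z 62.1
  tray 2954 [ 431.1 -136.6] [ 61.7 271.2] 4.3 z 15.5
  bar0 268 [423.1 -36.9] [42.3 70.7] 3.6 z 21.9
  bar1 209 [ 427.7 -110.4] [53.3 42.5] 13.7 z 21.1
  bar2 257 [ 432.5 -153. ] [50.3 38.8] 9.4 z 21.8
  bar3 293 [ 435.4 -196.8] [60.  42.1] 6.8 z 21.5
  bar4 307 [ 438.2 -243.7] [45.8 61.7] 88.3 z 21.2
```

```bash
cat > go.py <<'E'
# usage: go.py x y z fwdtilt yaw hand [n rows]   (grasp point target)
import sys
from h import *
from scipy.spatial.transform import Slerp
R0=np.diag([1.,-1,-1])
def Rt(f,y): return (R.from_euler('z',y,degrees=True)*R.from_euler('y',-f,degrees=True)).as_matrix()@R0
if __name__=="__main__":
    a=[float(v) for v in sys.argv[1:]]
    s=state();Rc=R.from_rotvec(s["eef_rot"]);g0=s["eef_pos"]+Rc.as_matrix()[:,2]*3
    Rg=R.from_matrix(Rt(a[3],a[4]));g1=np.array(a[:3])
    d=np.linalg.norm(g1-g0);ang=np.degrees((Rc.inv()*Rg).magnitude())
    n=int(a[6]) if len(a)>6 else max(1,int(np.ceil(max(d/50,ang/10))))
    n5=int(np.ceil(n/5)*5)
    print("t",round(s["t"],2),"grasp pt",g0.round(1),"dist",d.round(1),"ang",ang.round(1),"F",s["contact_force"].round(1),"gap",round(s["finger_gap"],1))
    sl=Slerp([0,1],R.from_rotvec([Rc.as_rotvec(),Rg.as_rotvec()]) if 0 else R.concatenate([Rc,Rg]))
    rows=[]
    for i in range(n):
        A=sl(i/n);B=sl((i+1)/n)
        pa=g0+(g1-g0)*i/n-3*A.as_matrix()[:,2];pb=g0+(g1-g0)*(i+1)/n-3*B.as_matrix()[:,2]
        dp=A.as_matrix().T@(pb-pa);rv=np.degrees((A.inv()*B).as_rotvec())
        rows.append([round(float(x),4) for x in dp/1000]+[round(float(x),1) for x in rv]+[a[5]])
    for i in range(0,n,5): print([rows[i:i+5]])
E
python3 go.py 571 -145 260 0 0 0.094
```

```text
t 0.25 grasp pt [ 221.6 -503.1  223.9] dist 501.7 ang 23.8 F [ 0.1 -0.8 -0. ] gap 94.3
[[[0.0422, -0.017, -0.0033, -0.0, 0.0, 2.2, 0.094], [0.0415, -0.0186, -0.0033, -0.0, 0.0, 2.2, 0.094], [0.0408, -0.0201, -0.0033, -0.0, 0.0, 2.2, 0.094], [0.04, -0.0217, -0.0033, -0.0, 0.0, 2.2, 0.094], [0.0392, -0.0231, -0.0033, -0.0, 0.0, 2.2, 0.094]]]
[[[0.0383, -0.0246, -0.0033, -0.0, 0.0, 2.2, 0.094], [0.0373, -0.026, -0.0033, -0.0, 0.0, 2.2, 0.094], [0.0363, -0.0274, -0.0033, -0.0, 0.0, 2.2, 0.094], [0.0352, -0.0288, -0.0033, -0.0, 0.0, 2.2, 0.094], [0.0341, -0.0301, -0.0033, -0.0, 0.0, 2.2, 0.094]]]
[[[0.033, -0.0313, -0.0033, -0.0, 0.0, 2.2, 0.094]]]
```

drive_tool([
  [[0.042, -0.017, -0.003, 0, 0, 2.2, 0.094], [0.042, -0.019, -0.003, 0, 0, 2.2, 0.094], [0.041, -0.02, -0.003, 0, 0, 2.2, 0.094], [0.04, -0.022, -0.003, 0, 0, 2.2, 0.094], [0.039, -0.023, -0.003, 0, 0, 2.2, 0.094]],
])

```text
t: 0.88
eef_pos: [383.4, -338.1, 240.6]
eef_rot: [-3.121, -0.327, 0.002]
contact_force: [1.1, -1.1, -0.2]
finger_gap: 94.0
```

drive_tool([
  [[0.038, -0.025, -0.003, 0, 0, 2.2, 0.094], [0.037, -0.026, -0.003, 0, 0, 2.2, 0.094], [0.036, -0.027, -0.003, 0, 0, 2.2, 0.094], [0.035, -0.029, -0.003, 0, 0, 2.2, 0.094], [0.034, -0.03, -0.003, 0, 0, 2.2, 0.094]],
])

```text
t: 1.5
eef_pos: [548.9, -172.6, 255.9]
eef_rot: [-3.139, -0.016, 0.002]
contact_force: [0.1, -0.6, 1.2]
finger_gap: 94.2
```

```bash
python3 go.py 571 -145 260 0 0 0.094
```

```text
t 1.5 grasp pt [ 548.9 -172.6  252.9] dist 36.1 ang 0.6 F [ 0.1 -0.6  1.2] gap 94.2
[[[0.0224, -0.0274, -0.007, -0.1, 0.1, 0.6, 0.094]]]
```

```bash
python3 go.py 635 -145 137 -40 0 0.094 5
```

```text
t 1.5 grasp pt [ 548.9 -172.6  252.9] dist 147.0 ang 39.9 F [ 0.1 -0.6  1.2] gap 94.2
[[[0.0177, -0.0053, 0.0232, 0.0, -8.0, 0.1, 0.094], [0.0208, -0.0053, 0.0206, 0.0, -8.0, 0.1, 0.094], [0.0234, -0.0054, 0.0176, 0.0, -8.0, 0.1, 0.094], [0.0256, -0.0054, 0.0142, 0.0, -8.0, 0.1, 0.094], [0.0273, -0.0055, 0.0106, 0.0, -8.0, 0.1, 0.094]]]
```

drive_tool([
  [[0.018, -0.005, 0.023, 0, -8, 0.1, 0.094], [0.021, -0.005, 0.021, 0, -8, 0.1, 0.094], [0.023, -0.005, 0.018, 0, -8, 0.1, 0.094], [0.026, -0.005, 0.014, 0, -8, 0.1, 0.094], [0.027, -0.006, 0.011, 0, -8, 0.1, 0.094]],
])

```text
t: 2.12
eef_pos: [641.5, -143.2, 143.7]
eef_rot: [2.941, 0.003, -1.079]
contact_force: [0.6, -0.7, -0.3]
finger_gap: 93.9
```

```bash
python3 go.py 571 -145 60 -40 0 0.094 5;python3 - <<'E'
from h import *
P,im=cloud("wrist");cv2.imwrite("pics/w1.png",im[:,:,::-1]);print(state()["qpos"].round(2))
m=np.isfinite(P[...,0])&(P[...,2]>84)&(P[...,2]<97)&(P[...,0]>490)&(P[...,0]<640)&(np.abs(P[...,1]+145)<45)
p=P[m];print(len(p),cv2.minAreaRect(p[:,:2].astype(np.float32)),np.median(p,0))
E
```

```text
t 2.12 grasp pt [ 639.5 -143.2  141.4] dist 106.4 ang 0.6 F [ 0.6 -0.7 -0.3] gap 93.9
[[[0.0001, 0.0002, 0.0213, 0.1, 0.1, -0.0, 0.094], [0.0001, 0.0002, 0.0213, 0.1, 0.1, -0.0, 0.094], [0.0, 0.0002, 0.0213, 0.1, 0.1, -0.0, 0.094], [0.0, 0.0003, 0.0213, 0.1, 0.1, -0.0, 0.094], [-0.0, 0.0003, 0.0213, 0.1, 0.1, -0.0, 0.094]]]
[-0.23  0.94  0.52 -0.23  2.38  1.23]
5881 ((572.140869140625, -144.87205505371094), (64.07980346679688, 82.2331314086914), 88.90220642089844) [ 583.20565601 -144.83033599   90.30176982]
```

View pics/w1.png

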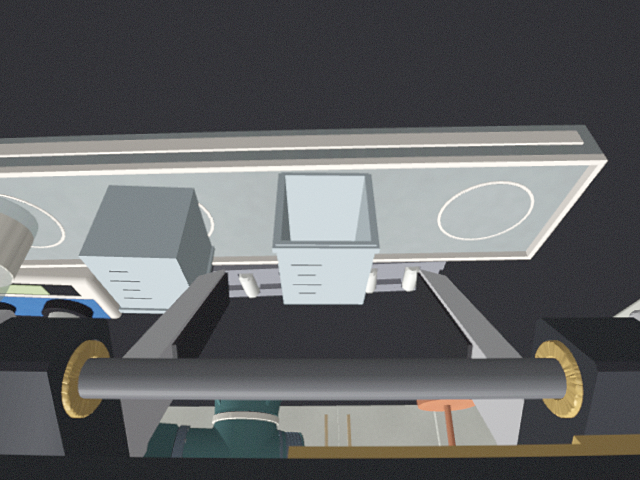

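The wrist view shows jarR's open mouth (325,210) centred between the fingers, facing away from the robot. The middle jar shows its closed floor (150,220). I'll descend and grip.

drive_tool([
  [[0, 0, 0.021, 0, 0, 0, 0.094], [0, 0, 0.021, 0, 0, 0, 0.094], [0, 0, 0.021, 0, 0, 0, 0.094], [0, 0, 0.021, 0, 0, 0, 0.094], [0, 0, 0.018, 0, 0, 0, 0.094]],
])

```text
t: 2.8
eef_pos: [586.2, -140.7, 50.7]
eef_rot: [2.944, 0.017, -1.075]
contact_force: [46.5, 4.3, 57.4]
finger_gap: 93.9
```

drive_tool([
  [[0, 0, 0, 0, 0, 0, 0.05], [0, 0, 0, 0, 0, 0, 0.05], [0, 0, 0, 0, 0, 0, 0.05], [0, 0, 0, 0, 0, 0, 0.05], [0, 0, 0, 0, 0, 0, 0.05]],
])

```text
t: 3.42
eef_pos: [587.6, -141.1, 55.3]
eef_rot: [2.948, 0.016, -1.059]
contact_force: [3.5, 0.6, 5.7]
finger_gap: 59.9
```

```bash
python3 go.py 571 -145 160 -40 0 0.05 5; python3 - <<'E'
from h import *
P,im=cloud("scene");cv2.imwrite("pics/s1.png",im[:,:,::-1])
E
```

```text
t 3.42 grasp pt [ 585.7 -141.2   53. ] dist 108.1 ang 0.9 F [3.5 0.6 5.7] gap 59.9
[[[-0.0159, 0.0008, -0.0146, 0.1, -0.1, 0.1, 0.05], [-0.0159, 0.0008, -0.0146, 0.1, -0.1, 0.1, 0.05], [-0.0159, 0.0008, -0.0146, 0.1, -0.1, 0.1, 0.05], [-0.016, 0.0008, -0.0146, 0.1, -0.1, 0.1, 0.05], [-0.016, 0.0008, -0.0145, 0.1, -0.1, 0.1, 0.05]]]
```

View pics/s1.png

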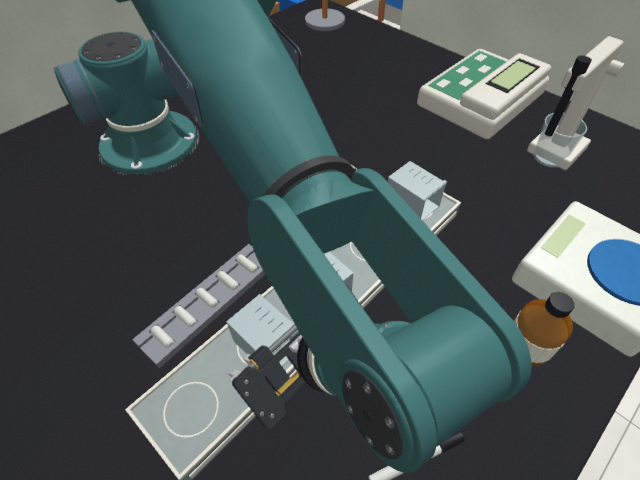

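The descent overran about 15 mm, so the fingertips touched the platform with roughly 70 N for a moment. The grip is good now (59.9). From here I'll descend more slowly and check as I go. Next is lifting straight up.

```bash
python3 go.py 586 -143 165 -40 0 0.05 5
```

```text
t 3.48 grasp pt [ 585.7 -141.2   53. ] dist 112.1 ang 0.9 F [ 2.2 -0.3  5.6] gap 59.8
[[[-0.0142, 0.0005, -0.0173, 0.1, -0.1, 0.1, 0.05], [-0.0142, 0.0005, -0.0173, 0.1, -0.1, 0.1, 0.05], [-0.0143, 0.0004, -0.0173, 0.1, -0.1, 0.1, 0.05], [-0.0143, 0.0004, -0.0172, 0.1, -0.1, 0.1, 0.05], [-0.0143, 0.0004, -0.0172, 0.1, -0.1, 0.1, 0.05]]]
```

drive_tool([
  [[-0.014, 0, -0.017, 0, 0, 0, 0.05], [-0.014, 0, -0.017, 0, 0, 0, 0.05], [-0.014, 0, -0.017, 0, 0, 0, 0.05], [-0.014, 0, -0.017, 0, 0, 0, 0.05], [-0.014, 0, -0.017, 0, 0, 0, 0.05]],
])

```text
t: 4.1
eef_pos: [586.4, -140.4, 168.6]
eef_rot: [2.946, 0.016, -1.071]
contact_force: [0.4, -0.8, -1.2]
finger_gap: 59.7
```

```bash
python3 go.py 586 -143 180 50 0 0.05
```

```text
t 4.1 grasp pt [ 584.4 -140.4  166.3] dist 14.1 ang 90.0 F [ 0.4 -0.8 -1.2] gap 59.7
[[[-0.0014, 0.0003, -0.0012, 0.0, 10.0, 0.1, 0.05], [-0.0011, 0.0003, -0.0014, 0.0, 10.0, 0.1, 0.05], [-0.0009, 0.0003, -0.0014, 0.0, 10.0, 0.1, 0.05], [-0.0006, 0.0003, -0.0015, 0.0, 10.0, 0.1, 0.05], [-0.0003, 0.0003, -0.0015, 0.0, 10.0, 0.1, 0.05]]]
[[[-0.0001, 0.0003, -0.0014, 0.0, 10.0, 0.1, 0.05], [0.0002, 0.0003, -0.0013, 0.0, 10.0, 0.1, 0.05], [0.0004, 0.0003, -0.0012, 0.0, 10.0, 0.1, 0.05], [0.0006, 0.0003, -0.001, 0.0, 10.0, 0.1, 0.05]]]
```

drive_tool([
  [[-0.001, 0, -0.001, 0, 10, 0, 0.05], [-0.001, 0, -0.001, 0, 10, 0, 0.05], [-0.001, 0, -0.001, 0, 10, 0, 0.05], [-0.001, 0, -0.001, 0, 10, 0, 0.05], [-0.001, 0, -0.001, 0, 10, 0, 0.05]],
])

```text
t: 4.72
eef_pos: [587.1, -141.1, 179.7]
eef_rot: [3.12, 0.021, 0.321]
contact_force: [0.8, 0.4, -0.2]
finger_gap: 60.5
```

drive_tool([
  [[0, 0, -0.001, 0, 10, 0, 0.05], [0, 0, -0.001, 0, 10, 0, 0.05], [0, 0, -0.001, 0, 10, 0, 0.05], [0, 0, -0.001, 0, 9, 0, 0.05], [0, 0, 0, 0, 0, 0, 0.05]],
])

```text
t: 5.35
eef_pos: [580.5, -139.4, 188.9]
eef_rot: [2.82, 0.029, 1.377]
contact_force: [-0.1, -0.8, 0.1]
finger_gap: 59.8
```

```bash
python3 go.py 571 -144 120 50 0 0.05 5;python3 - <<'E'
from h import *
P,im=cloud("scene");cv2.imwrite("pics/s2.png",im[:,:,::-1]);print(state()["qpos"].round(2))
P,im=cloud("side");cv2.imwrite("pics/d2.png",im[:,:,::-1])
E
```

```text
t 5.35 grasp pt [ 582.9 -139.4  187. ] dist 68.2 ang 2.3 F [-0.1 -0.8  0.1] gap 59.8
[[[-0.012, 0.0007, 0.0064, -0.1, -0.4, 0.2, 0.05], [-0.012, 0.0008, 0.0064, -0.1, -0.4, 0.2, 0.05], [-0.0119, 0.0008, 0.0065, -0.1, -0.4, 0.2, 0.05], [-0.0119, 0.0009, 0.0066, -0.1, -0.4, 0.2, 0.05], [-0.0118, 0.0009, 0.0067, -0.1, -0.4, 0.2, 0.05]]]
[-0.57 -0.28  2.04  0.73  0.7   0.57]
```

View pics/s2.png

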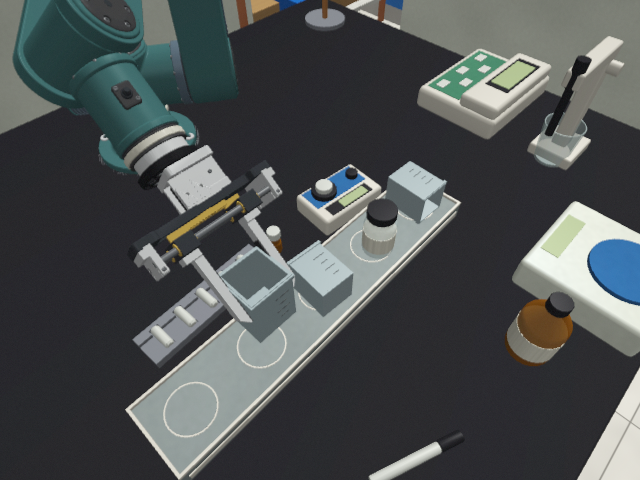

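View pics/d2.png

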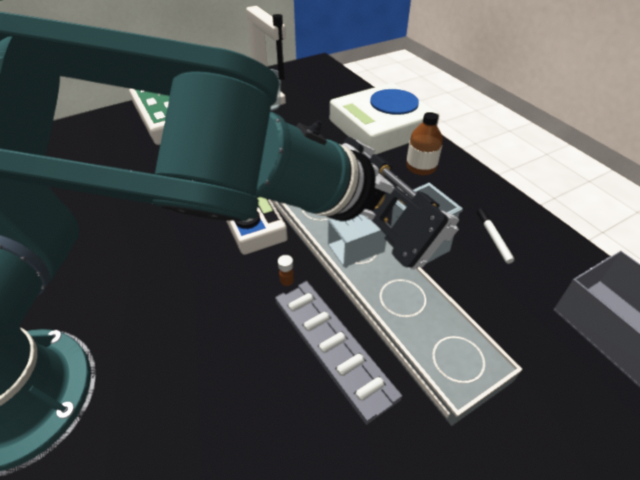

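The jar hangs upright in the fingers (scene 255,290), above its circle. I'll lower it in stages.

```bash
python3 go.py 571 -145.5 108 50.5 1.5 0.05 5
```

```text
t 5.45 grasp pt [ 586.8 -141.2  193.5] dist 87.0 ang 2.3 F [ 0.7 -0.4  0.1] gap 59.9
[[[-0.0155, 0.0005, 0.0079, 0.2, -0.4, 0.1, 0.05], [-0.0154, 0.0006, 0.008, 0.2, -0.4, 0.1, 0.05], [-0.0154, 0.0006, 0.0081, 0.2, -0.4, 0.1, 0.05], [-0.0153, 0.0007, 0.0082, 0.2, -0.4, 0.1, 0.05], [-0.0153, 0.0007, 0.0083, 0.2, -0.4, 0.1, 0.05]]]
```

drive_tool([
  [[-0.0155, 0.0005, 0.008, 0.2, -0.4, 0.1, 0.05], [-0.0155, 0.0005, 0.008, 0.2, -0.4, 0.1, 0.05], [-0.0155, 0.0005, 0.008, 0.2, -0.4, 0.1, 0.05], [-0.0155, 0.0005, 0.008, 0.2, -0.4, 0.1, 0.05], [0, 0, 0, 0, 0, 0, 0.05]],
])

```text
t: 6.08
eef_pos: [578.7, -146.2, 132.4]
eef_rot: [-2.831, -0.051, -1.351]
contact_force: [-0.7, 0.4, -0.9]
finger_gap: 59.9
```

```bash
python3 go.py 571 -145.5 93 50.5 1.5 0.05 4
```

```text
t 6.08 grasp pt [ 581.  -146.2  130.5] dist 38.8 ang 0.9 F [-0.7  0.4 -0.9] gap 59.9
[[[-0.0089, -0.0003, 0.0039, 0.0, -0.1, 0.2, 0.05], [-0.0088, -0.0003, 0.004, 0.0, -0.1, 0.2, 0.05], [-0.0088, -0.0003, 0.004, 0.0, -0.1, 0.2, 0.05], [-0.0088, -0.0003, 0.004, 0.0, -0.1, 0.2, 0.05]]]
```

drive_tool([
  [[-0.009, 0, 0.004, 0, -0.1, 0.2, 0.05], [-0.009, 0, 0.004, 0, -0.1, 0.2, 0.05], [-0.009, 0, 0.004, 0, -0.1, 0.2, 0.05], [-0.009, 0, 0.004, 0, -0.1, 0.1, 0.05], [0, 0, 0, 0, 0, 0, 0.05]],
])

```text
t: 6.7
eef_pos: [569.6, -147.3, 94.1]
eef_rot: [-2.831, -0.036, -1.342]
contact_force: [0.5, -0.2, -0.3]
finger_gap: 60.0
```

```bash
python3 go.py 571 -145.5 85 50.5 1.5 0.05 4
```

```text
t 6.7 grasp pt [ 571.9 -147.2   92.2] dist 7.4 ang 0.3 F [ 0.5 -0.2 -0.3] gap 60.0
[[[-0.0015, -0.0004, 0.001, 0.0, -0.1, 0.0, 0.05], [-0.0015, -0.0004, 0.001, 0.0, -0.1, 0.0, 0.05], [-0.0015, -0.0004, 0.001, 0.0, -0.1, 0.0, 0.05], [-0.0015, -0.0004, 0.001, 0.0, -0.1, 0.0, 0.05]]]
```

drive_tool([
  [[-0.0015, 0, 0.0013, 0, 0, 0, 0.05], [-0.0015, 0, 0.0013, 0, 0, 0, 0.05], [-0.0015, 0, 0.0013, 0, 0, 0, 0.05], [0, 0, 0, 0, 0, 0, 0.05], [0, 0, 0, 0, 0, 0, 0.05]],
])

```text
t: 7.32
eef_pos: [570.4, -147.8, 89.1]
eef_rot: [-2.831, -0.037, -1.345]
contact_force: [0.3, -0.0, -1.4]
finger_gap: 60.2
```

```bash
python3 go.py 571 -145.5 85 50.5 1.5 0.05 4;python3 - <<'E'
from h import *
P,im=cloud("scene");cv2.imwrite("pics/s3.png",im[150:450,100:500,::-1].repeat(2,0).repeat(2,1))
E
```

```text
t 7.33 grasp pt [ 572.7 -147.7   87.2] dist 3.6 ang 0.4 F [ 0.3 -0.  -1.4] gap 60.2
[[[-0.0007, -0.0006, 0.0, 0.1, -0.1, 0.0, 0.05], [-0.0007, -0.0006, 0.0, 0.1, -0.1, 0.0, 0.05], [-0.0007, -0.0006, 0.0, 0.1, -0.1, 0.0, 0.05], [-0.0007, -0.0006, 0.0, 0.1, -0.1, 0.0, 0.05]]]
```

View pics/s3.png

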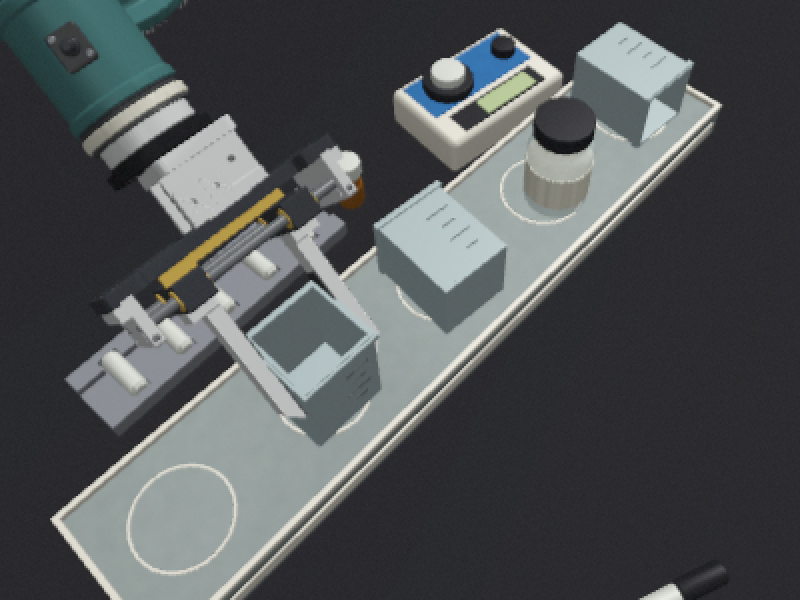

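drive_tool([
  [[-0.001, 0, 0.0008, 0, 0, 0, 0.05], [-0.001, 0, 0.0008, 0, 0, 0, 0.05], [0, 0, 0, 0, 0, 0, 0.05], [0, 0, 0, 0, 0, 0, 0.05], [0, 0, 0, 0, 0, 0, 0.05]],
])

```text
t: 8.0
eef_pos: [571.1, -148.0, 87.8]
eef_rot: [-2.83, -0.037, -1.348]
contact_force: [-0.4, -0.2, 0.1]
finger_gap: 59.8
```

```bash
python3 - <<'E'
from h import *
P,im=cloud("scene")
p=P[(P[...,2]>95)&(P[...,2]<125)&(abs(P[...,1]+145)<34)&(P[...,0]>525)&(P[...,0]<600)]
z=p[:,2];h,e=np.histogram(z,bins=np.arange(95,125,1.5));print(list(zip(e.round(1),h)))
q=p[z>105]; # plane fit
A=np.c_[q[:,:2]-q[:,:2].mean(0),np.ones(len(q))];print(np.linalg.lstsq(A,q[:,2],rcond=None)[0],state()["contact_force"])
E
```

```text
[(np.float64(95.0), np.int64(66)), (np.float64(96.5), np.int64(48)), (np.float64(98.0), np.int64(46)), (np.float64(99.5), np.int64(43)), (np.float64(101.0), np.int64(41)), (np.float64(102.5), np.int64(43)), (np.float64(104.0), np.int64(62)), (np.float64(105.5), np.int64(78)), (np.float64(107.0), np.int64(193)), (np.float64(108.5), np.int64(331)), (np.float64(110.0), np.int64(137)), (np.float64(111.5), np.int64(20)), (np.float64(113.0), np.int64(16)), (np.float64(114.5), np.int64(17)), (np.float64(116.0), np.int64(20)), (np.float64(117.5), np.int64(10)), (np.float64(119.0), np.int64(12)), (np.float64(120.5), np.int64(18)), (np.float64(122.0), np.int64(13))]
[-4.55427543e-02  3.04592011e-02  1.10065923e+02] [-0.94143955 -0.18554703 -0.05946588]
```

drive_tool([
  [[-0.0012, 0, 0.001, 0, 0, 0, 0.05], [-0.001, 0, 0.0008, 0, 0, 0, 0.05], [0, 0, 0, 0, 0, 0, 0.05], [0, 0, 0, 0, 0, 0, 0.05], [0, 0, 0, 0, 0, 0, 0.05]],
])

```text
t: 8.68
eef_pos: [572.4, -148.2, 87.7]
eef_rot: [-2.827, -0.037, -1.355]
contact_force: [-1.1, 0.4, 1.1]
finger_gap: 59.8
```

drive_tool([
  [[0, 0, 0, 0, 0, 0, 0.063], [0, 0, 0, 0, 0, 0, 0.066], [0, 0, 0, 0, 0, 0, 0.072], [0, 0, 0, 0, 0, 0, 0.082], [0, 0, 0, 0, 0, 0, 0.09]],
])

```text
t: 9.3
eef_pos: [572.0, -148.4, 86.9]
eef_rot: [-2.828, -0.037, -1.353]
contact_force: [0.3, -0.4, -0.4]
finger_gap: 88.1
```

```bash
python3 go.py 571 -145.5 85 50.5 1.5 0.05 4;python3 - <<'E'
from h import *
P,im=cloud("scene");cv2.imwrite("pics/s4.png",im[150:450,100:500,::-1].repeat(2,0).repeat(2,1))
E
```

```text
t 9.3 grasp pt [ 574.4 -148.3   85. ] dist 4.4 ang 0.7 F [ 0.3 -0.4 -0.4] gap 88.1
[[[-0.0005, -0.0007, -0.0006, 0.1, -0.2, 0.0, 0.05], [-0.0005, -0.0007, -0.0006, 0.1, -0.2, 0.0, 0.05], [-0.0005, -0.0007, -0.0006, 0.1, -0.2, 0.0, 0.05], [-0.0005, -0.0007, -0.0006, 0.1, -0.2, 0.0, 0.05]]]
```

View pics/s4.png

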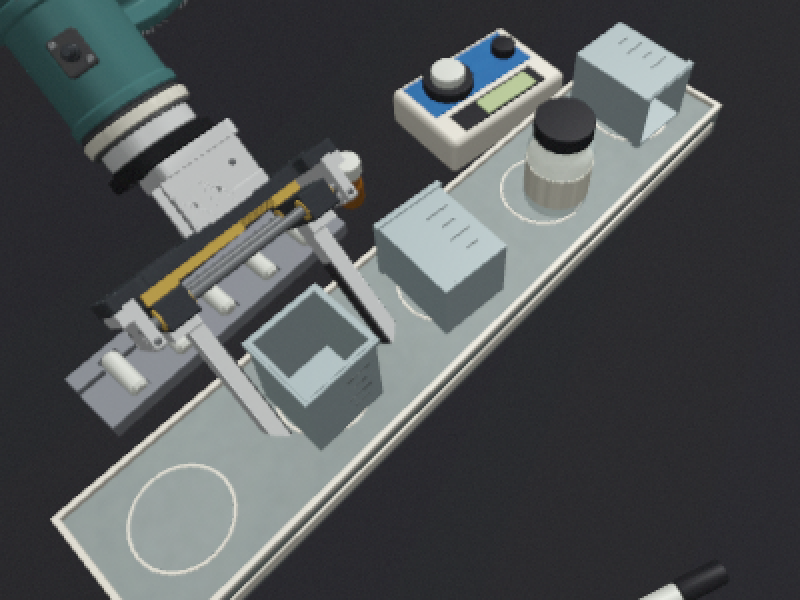

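jarR stands on its circle. I'll retract along the tool axis, then move to pregrasp for jarM with a forward tilt.

drive_tool([
  [[0, 0, -0.02, 0, 0, 0, 0.094], [0, 0, -0.025, 0, 0, 0, 0.094], [0, 0, -0.03, 0, 0, 0, 0.094], [0, 0, -0.03, 0, 0, 0, 0.094], [0.03, 0, -0.025, 0, 0, 0, 0.094]],
])

```text
t: 9.98
eef_pos: [485.8, -148.1, 189.2]
eef_rot: [-2.829, -0.034, -1.339]
contact_force: [-0.1, -0.1, 0.3]
finger_gap: 93.9
```

```bash
python3 go.py 482 -20 165 50 0 0.094 5
```

```text
t 9.97 grasp pt [ 488.1 -148.   187.3] dist 130.1 ang 1.6 F [-0.1 -0.1  0.3] gap 93.9
[[[-0.0038, -0.0256, 0.0024, -0.2, -0.1, 0.2, 0.094], [-0.0039, -0.0256, 0.0023, -0.2, -0.1, 0.2, 0.094], [-0.004, -0.0256, 0.0022, -0.2, -0.1, 0.2, 0.094], [-0.0041, -0.0256, 0.0021, -0.2, -0.1, 0.2, 0.094], [-0.0041, -0.0256, 0.002, -0.2, -0.1, 0.2, 0.094]]]
```

drive_tool([
  [[-0.004, -0.026, 0.002, -0.2, 0, 0.2, 0.094], [-0.004, -0.026, 0.002, -0.2, 0, 0.2, 0.094], [-0.004, -0.026, 0.002, -0.2, 0, 0.2, 0.094], [-0.004, -0.026, 0.002, -0.2, 0, 0.2, 0.094], [-0.004, -0.026, 0.002, -0.2, 0, 0.2, 0.094]],
])

```text
t: 10.6
eef_pos: [480.3, -19.4, 174.0]
eef_rot: [2.827, -0.01, 1.357]
contact_force: [-0.3, 0.6, 0.1]
finger_gap: 94.3
```

```bash
python3 go.py 505 -20 105 50 0 0.094 4
```

```text
t 10.6 grasp pt [482.6 -19.4 172.2] dist 70.8 ang 1.4 F [-0.3  0.6  0.1] gap 94.3
[[[-0.0096, 0.0001, 0.0149, 0.1, -0.3, -0.0, 0.094], [-0.0095, 0.0001, 0.0149, 0.1, -0.3, -0.0, 0.094], [-0.0094, 0.0001, 0.015, 0.1, -0.3, -0.0, 0.094], [-0.0093, 0.0001, 0.015, 0.1, -0.3, -0.0, 0.094]]]
```

drive_tool([
  [[-0.0095, 0, 0.015, 0, -0.3, 0, 0.094], [-0.0095, 0, 0.015, 0, -0.3, 0, 0.094], [-0.0095, 0, 0.015, 0, -0.3, 0, 0.094], [-0.0095, 0, 0.015, 0, -0.3, 0, 0.094], [0, 0, 0, 0, 0, 0, 0.094]],
])

```text
t: 11.22
eef_pos: [502.7, -15.4, 105.4]
eef_rot: [2.843, 0.001, 1.33]
contact_force: [0.5, 0.8, 0.0]
finger_gap: 94.1
```

```bash
python3 go.py 545 -20 72 50 0 0.094 4
```

```text
t 11.22 grasp pt [505.  -15.4 103.5] dist 51.1 ang 0.2 F [0.5 0.8 0. ] gap 94.1
[[[0.0004, 0.0011, 0.0127, 0.0, -0.0, 0.0, 0.094], [0.0004, 0.0011, 0.0127, 0.0, -0.0, 0.0, 0.094], [0.0004, 0.0011, 0.0127, 0.0, -0.0, 0.0, 0.094], [0.0004, 0.0011, 0.0127, 0.0, -0.0, 0.0, 0.094]]]
```

drive_tool([
  [[0, 0.0015, 0.013, 0, 0, 0, 0.094], [0, 0.0015, 0.013, 0, 0, 0, 0.094], [0, 0.001, 0.013, 0, 0, 0, 0.094], [0, 0.001, 0.013, 0, 0, 0, 0.094], [0, 0, 0, 0, 0, 0, 0.094]],
])

```text
t: 11.85
eef_pos: [545.8, -21.4, 77.5]
eef_rot: [2.836, 0.001, 1.342]
contact_force: [-0.6, -0.2, -0.8]
finger_gap: 93.7
```

```bash
python3 go.py 559 -20 60 50 0 0.094 3
```

```text
t 11.85 grasp pt [548.1 -21.4  75.6] dist 19.1 ang 0.7 F [-0.6 -0.2 -0.8] gap 93.7
[[[-0.0017, -0.0005, 0.0061, 0.1, -0.2, 0.0, 0.094], [-0.0017, -0.0005, 0.0061, 0.1, -0.2, 0.0, 0.094], [-0.0017, -0.0005, 0.0061, 0.1, -0.2, 0.0, 0.094]]]
```

drive_tool([
  [[-0.002, -0.0005, 0.006, 0, -0.2, 0, 0.094], [-0.002, -0.0005, 0.006, 0, -0.2, 0, 0.094], [-0.002, -0.0005, 0.006, 0, -0.2, 0, 0.094], [0, 0, 0, 0, 0, 0, 0.094], [0, 0, 0, 0, 0, 0, 0.094]],
])

```text
t: 12.48
eef_pos: [556.8, -19.9, 62.5]
eef_rot: [2.841, 0.002, 1.33]
contact_force: [0.3, 0.5, 1.1]
finger_gap: 94.1
```

drive_tool([
  [[0, 0, 0, 0, 0, 0, 0.05], [0, 0, 0, 0, 0, 0, 0.05], [0, 0, 0, 0, 0, 0, 0.05], [0, 0, 0, 0, 0, 0, 0.05], [0, 0, 0, 0, 0, 0, 0.05]],
])

```text
t: 13.1
eef_pos: [556.7, -20.0, 62.9]
eef_rot: [2.84, 0.002, 1.331]
contact_force: [-0.6, -0.3, -0.1]
finger_gap: 60.1
```

```bash
python3 go.py 559 -20 170 50 0 0.05 5;python3 - <<'E'
from h import *
P,im=cloud("scene");cv2.imwrite("pics/s5.png",im[150:450,100:500,::-1].repeat(2,0).repeat(2,1))
E
```

```text
t 13.1 grasp pt [559. -20.  61.] dist 109.0 ang 0.4 F [-0.6 -0.3 -0.1] gap 60.1
[[[0.0168, 0.0001, -0.0139, 0.0, -0.0, 0.0, 0.05], [0.0167, 0.0001, -0.014, 0.0, -0.0, 0.0, 0.05], [0.0167, 0.0001, -0.014, 0.0, -0.0, 0.0, 0.05], [0.0167, 0.0, -0.014, 0.0, -0.0, 0.0, 0.05], [0.0167, 0.0, -0.014, 0.0, -0.0, 0.0, 0.05]]]
```

View pics/s5.png

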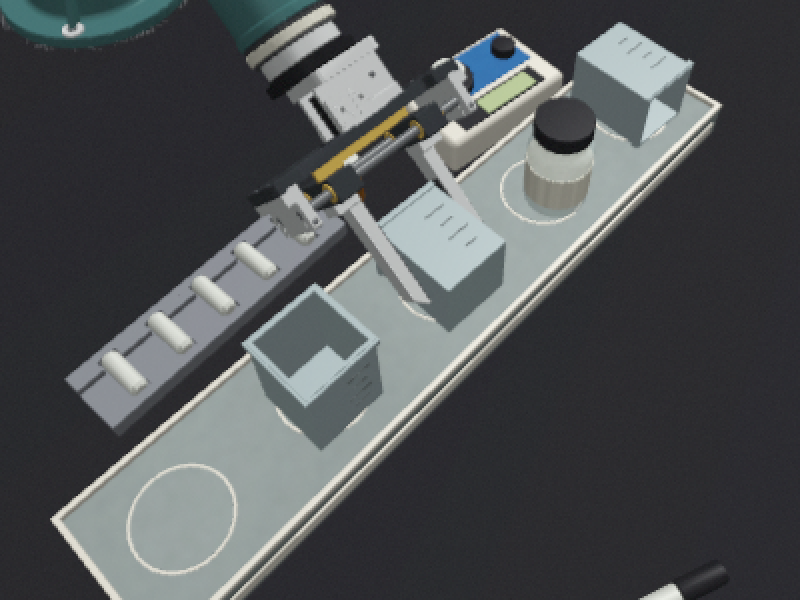

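drive_tool([
  [[0.018, 0, -0.015, 0, 0, 0, 0.05], [0.018, 0, -0.015, 0, 0, 0, 0.05], [0.018, 0, -0.015, 0, 0, 0, 0.05], [0.018, 0, -0.015, 0, 0, 0, 0.05], [0.018, 0, -0.015, 0, 0, 0, 0.05]],
])

```text
t: 13.78
eef_pos: [553.8, -18.7, 177.1]
eef_rot: [2.85, -0.0, 1.315]
contact_force: [1.1, -0.3, -1.3]
finger_gap: 60.0
```

```bash
python3 go.py 559 -20 180 -39.8 0 0.05 9
```

```text
t 13.78 grasp pt [556.1 -18.7 175.2] dist 5.8 ang 89.3 F [ 1.1 -0.3 -1.3] gap 60.0
[[[0.0011, 0.0001, -0.0001, 0.0, -9.9, -0.0, 0.05], [0.0011, 0.0001, -0.0002, 0.0, -9.9, -0.0, 0.05], [0.0011, 0.0001, -0.0003, 0.0, -9.9, -0.0, 0.05], [0.001, 0.0001, -0.0004, 0.0, -9.9, -0.0, 0.05], [0.0009, 0.0001, -0.0004, 0.0, -9.9, -0.0, 0.05]]]
[[[0.0008, 0.0001, -0.0005, 0.0, -9.9, -0.0, 0.05], [0.0007, 0.0001, -0.0005, 0.0, -9.9, -0.0, 0.05], [0.0006, 0.0001, -0.0006, 0.0, -9.9, -0.0, 0.05], [0.0005, 0.0001, -0.0006, 0.0, -9.9, -0.0, 0.05]]]
```

drive_tool([
  [[0.001, 0, 0, 0, -9.9, 0, 0.05], [0.001, 0, 0, 0, -9.9, 0, 0.05], [0.001, 0, 0, 0, -9.9, 0, 0.05], [0.001, 0, 0, 0, -9.9, 0, 0.05], [0.001, 0, -0.001, 0, -9.9, 0, 0.05]],
])

```text
t: 14.4
eef_pos: [554.4, -18.8, 181.9]
eef_rot: [3.138, -0.007, -0.037]
contact_force: [0.9, -0.9, 0.1]
finger_gap: 59.8
```

drive_tool([
  [[0.001, 0, -0.001, 0, -9.9, 0, 0.05], [0.001, 0, 0, 0, -9.9, 0, 0.05], [0.001, 0, -0.001, 0, -9.9, 0, 0.05], [0, 0, 0, 0, -9.9, 0, 0.05], [0, 0, 0, 0, 0, 0, 0.05]],
])

```text
t: 15.02
eef_pos: [561.5, -18.8, 177.5]
eef_rot: [2.928, -0.008, -1.134]
contact_force: [-1.0, -0.1, -1.2]
finger_gap: 59.8
```

```bash
python3 go.py 561 -21 100 -39.8 1.5 0.05 4;python3 - <<'E'
from h import *
print(state()["qpos"].round(2))
P,im=cloud("side");cv2.imwrite("pics/d6.png",im[:,:,::-1])
E
```

```text
t 15.03 grasp pt [559.5 -18.8 175.3] dist 75.3 ang 3.1 F [-1.  -0.1 -1.2] gap 59.8
[[[0.0129, 0.0005, 0.0137, -0.2, 0.6, -0.4, 0.05], [0.0128, 0.0005, 0.0138, -0.2, 0.6, -0.4, 0.05], [0.0126, 0.0005, 0.0139, -0.2, 0.6, -0.4, 0.05], [0.0125, 0.0005, 0.0141, -0.2, 0.6, -0.4, 0.05]]]
[-0.1   0.67  0.87 -0.09  2.34  1.44]
```

View pics/d6.png

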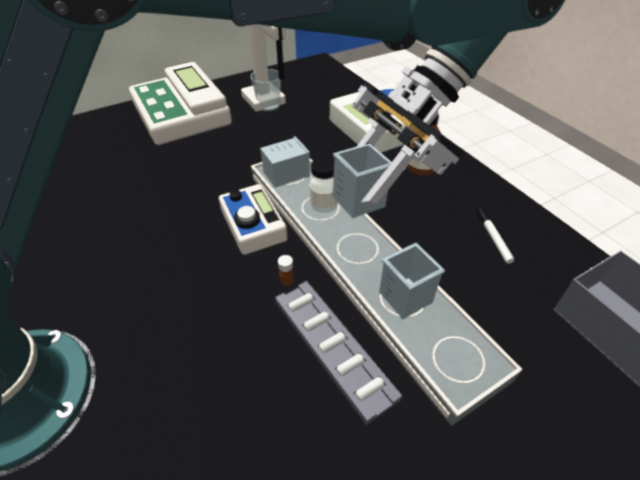

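drive_tool([
  [[0.013, 0.0005, 0.014, -0.2, 0.6, -0.4, 0.05], [0.013, 0.0005, 0.014, -0.2, 0.6, -0.4, 0.05], [0.013, 0.0005, 0.014, -0.2, 0.6, -0.4, 0.05], [0.013, 0.0005, 0.014, -0.2, 0.6, -0.4, 0.05], [0, 0, 0, 0, 0, 0, 0.05]],
])

```text
t: 15.7
eef_pos: [565.1, -21.0, 118.9]
eef_rot: [2.97, 0.04, -1.0]
contact_force: [-1.1, 0.5, -0.8]
finger_gap: 60.0
```

```bash
python3 go.py 561 -21 80 -39.8 1.5 0.05 4
```

```text
t 15.7 grasp pt [563.3 -21.  116.5] dist 36.6 ang 2.6 F [-1.1  0.5 -0.8] gap 60.0
[[[0.0051, -0.0, 0.0076, -0.0, -0.6, 0.0, 0.05], [0.0052, -0.0, 0.0076, -0.0, -0.6, 0.0, 0.05], [0.0053, -0.0, 0.0075, -0.0, -0.6, 0.0, 0.05], [0.0054, -0.0, 0.0074, -0.0, -0.6, 0.0, 0.05]]]
```

drive_tool([
  [[0.005, 0, 0.0075, 0, -0.6, 0, 0.05], [0.005, 0, 0.0075, 0, -0.6, 0, 0.05], [0.005, 0, 0.0075, 0, -0.6, 0, 0.05], [0.005, 0, 0.0075, 0, -0.4, 0, 0.05], [0, 0, 0, 0, 0, 0, 0.05]],
])

```text
t: 16.32
eef_pos: [563.1, -21.1, 85.4]
eef_rot: [2.952, 0.039, -1.046]
contact_force: [-0.1, 0.5, -0.7]
finger_gap: 59.7
```

```bash
python3 go.py 561 -21 75 -39.8 1.5 0.05 4
```

```text
t 16.32 grasp pt [561.2 -21.2  83. ] dist 8.0 ang 0.8 F [-0.1  0.5 -0.7] gap 59.7
[[[0.0012, -0.0, 0.0016, 0.0, -0.2, 0.0, 0.05], [0.0012, -0.0, 0.0016, 0.0, -0.2, 0.0, 0.05], [0.0013, -0.0, 0.0016, 0.0, -0.2, 0.0, 0.05], [0.0013, -0.0, 0.0016, 0.0, -0.2, 0.0, 0.05]]]
```

drive_tool([
  [[0.0015, 0, 0.002, 0, -0.2, 0, 0.05], [0.0015, 0, 0.002, 0, -0.2, 0, 0.05], [0.0015, 0, 0.002, 0, -0.2, 0, 0.05], [0.001, 0, 0.0015, 0, -0.2, 0, 0.05], [0, 0, 0, 0, 0, 0, 0.05]],
])

```text
t: 16.95
eef_pos: [562.9, -21.2, 75.5]
eef_rot: [2.944, 0.039, -1.068]
contact_force: [-0.2, 0.3, -1.2]
finger_gap: 60.0
```

```bash
python3 go.py 561 -21 71 -39.8 1.5 0.05 4
```

```text
t 16.95 grasp pt [561.  -21.2  73.2] dist 2.2 ang 0.1 F [-0.2  0.3 -1.2] gap 60.0
[[[0.0004, -0.0001, 0.0004, 0.0, 0.0, 0.0, 0.05], [0.0004, -0.0001, 0.0004, 0.0, 0.0, 0.0, 0.05], [0.0004, -0.0001, 0.0004, 0.0, 0.0, 0.0, 0.05], [0.0004, -0.0001, 0.0004, 0.0, 0.0, 0.0, 0.05]]]
```

drive_tool([
  [[0.001, 0, 0.0012, 0, 0, 0, 0.05], [0.001, 0, 0.0012, 0, 0, 0, 0.05], [0.001, 0, 0.0012, 0, 0, 0, 0.05], [0, 0, 0, 0, 0, 0, 0.05], [0, 0, 0, 0, 0, 0, 0.05]],
])

```text
t: 17.58
eef_pos: [563.1, -21.2, 71.0]
eef_rot: [2.945, 0.039, -1.066]
contact_force: [0.7, 0.5, -0.4]
finger_gap: 59.8
```

```bash
python3 go.py 561 -21 69 -39.8 1.5 0.05 4; python3 - <<'E'
from h import *
P,im=cloud("side")
p=P[(P[...,2]>95)&(P[...,2]<125)&(abs(P[...,1]+20)<34)&(P[...,0]>525)&(P[...,0]<600)]
z=p[:,2];h,e=np.histogram(z,bins=np.arange(101,118,1.));print(list(zip(e.round(1).tolist(),h.tolist())))
E
```

```text
t 17.57 grasp pt [561.2 -21.2  68.7] dist 0.4 ang 0.0 F [ 0.7  0.5 -0.4] gap 59.8
[[[-0.0001, -0.0001, -0.0, 0.0, 0.0, -0.0, 0.05], [-0.0001, -0.0001, -0.0, 0.0, 0.0, -0.0, 0.05], [-0.0001, -0.0001, -0.0, 0.0, 0.0, -0.0, 0.05], [-0.0001, -0.0001, -0.0, 0.0, 0.0, -0.0, 0.05]]]
[(101.0, 42), (102.0, 27), (103.0, 21), (104.0, 31), (105.0, 31), (106.0, 44), (107.0, 58), (108.0, 73), (109.0, 116), (110.0, 130), (111.0, 61), (112.0, 26), (113.0, 6), (114.0, 8), (115.0, 6), (116.0, 4)]
```

drive_tool([
  [[0.0008, 0, 0.001, 0, 0, 0, 0.05], [0, 0, 0, 0, 0, 0, 0.063], [0, 0, 0, 0, 0, 0, 0.068], [0, 0, 0, 0, 0, 0, 0.08], [0, 0, 0, 0, 0, 0, 0.09]],
])

```text
t: 18.25
eef_pos: [563.0, -21.2, 70.3]
eef_rot: [2.945, 0.039, -1.066]
contact_force: [-0.1, 0.1, 1.4]
finger_gap: 85.0
```

```bash
python3 - <<'E'
from h import *
P,im=cloud("side");cv2.imwrite("pics/d7.png",im[:,:,::-1])
E
```

```text
(no output)
```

View pics/d7.png

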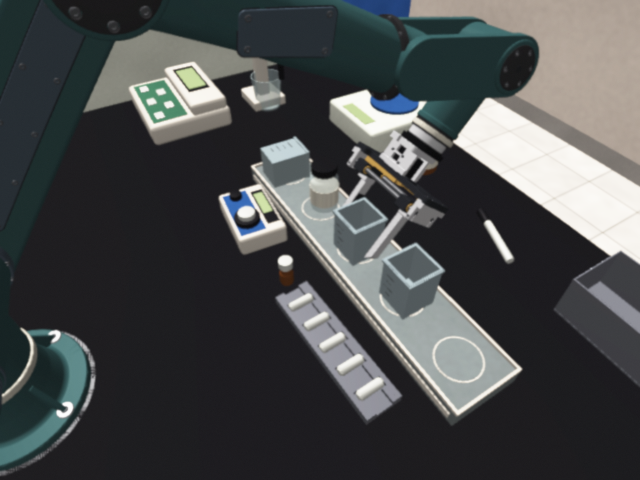

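jarM stands too. Retracting outward and up, then on to jarL.

drive_tool([
  [[0, 0, -0.02, 0, 0, 0, 0.094], [0, 0, -0.025, 0, 0, 0, 0.094], [0, 0, -0.03, 0, 0, 0, 0.094], [0, 0, -0.03, 0, 0, 0, 0.094], [-0.02, 0, -0.04, 0, 0, 0, 0.094]],
])

```text
t: 18.92
eef_pos: [640.2, -18.9, 192.2]
eef_rot: [2.939, 0.039, -1.085]
contact_force: [0.3, 0.7, 0.0]
finger_gap: 93.9
```

drive_tool([
  [[-0.03, 0, -0.03, 0, 0, 0, 0.094], [-0.03, -0.01, -0.02, 0, 0, 0, 0.094], [0, -0.03, 0, 0, 0, 0, 0.094], [0, -0.03, 0, 0, 0, 0, 0.094], [0, -0.03, 0, 0, 0, 0, 0.094]],
])

```text
t: 19.55
eef_pos: [625.6, 80.4, 275.3]
eef_rot: [2.945, 0.03, -1.072]
contact_force: [0.2, 0.3, 0.2]
finger_gap: 94.0
```

```bash
python3 go.py 612 230 230 -40 0 0.094 5
```

```text
t 19.55 grasp pt [623.7  80.3 273. ] dist 156.2 ang 1.2 F [0.2 0.3 0.2] gap 94.0
[[[0.0042, -0.03, 0.0077, 0.2, 0.0, 0.2, 0.094], [0.0041, -0.03, 0.0078, 0.2, 0.0, 0.2, 0.094], [0.004, -0.03, 0.0078, 0.2, 0.0, 0.2, 0.094], [0.0039, -0.0299, 0.0079, 0.2, 0.0, 0.2, 0.094], [0.0038, -0.0299, 0.008, 0.2, 0.0, 0.2, 0.094]]]
```

drive_tool([
  [[0.004, -0.03, 0.008, 0.2, 0, 0.2, 0.094], [0.004, -0.03, 0.008, 0.2, 0, 0.2, 0.094], [0.004, -0.03, 0.008, 0.2, 0, 0.2, 0.094], [0.004, -0.03, 0.008, 0.2, 0, 0.2, 0.094], [0.004, -0.03, 0.008, 0.2, 0, 0.2, 0.094]],
])

```text
t: 20.18
eef_pos: [613.3, 235.2, 231.0]
eef_rot: [-2.95, 0.007, 1.071]
contact_force: [-0.3, 0.2, -0.1]
finger_gap: 94.3
```

```bash
python3 go.py 617 230 143 -40 0 0.094 4
```

```text
t 20.18 grasp pt [611.3 235.2 228.7] dist 86.1 ang 0.3 F [-0.3  0.2 -0.1] gap 94.3
[[[0.0148, 0.0013, 0.0155, -0.1, -0.0, -0.0, 0.094], [0.0148, 0.0013, 0.0155, -0.1, -0.0, -0.0, 0.094], [0.0149, 0.0013, 0.0155, -0.1, -0.0, -0.0, 0.094], [0.0149, 0.0013, 0.0155, -0.1, -0.0, -0.0, 0.094]]]
```

drive_tool([
  [[0.015, 0.0015, 0.0155, 0, 0, 0, 0.094], [0.015, 0.0015, 0.0155, 0, 0, 0, 0.094], [0.015, 0.0015, 0.0155, 0, 0, 0, 0.094], [0.015, 0.0015, 0.0155, 0, 0, 0, 0.094], [0, 0, 0, 0, 0, 0, 0.094]],
])

```text
t: 20.8
eef_pos: [618.3, 232.6, 140.0]
eef_rot: [-2.951, -0.001, 1.076]
contact_force: [-0.7, 0.3, 0.1]
finger_gap: 94.1
```

```bash
python3 go.py 570 230 86 -40 0 0.094 4;python3 - <<'E'
from h import *
P,im=cloud("wrist");cv2.imwrite("pics/w8.png",im[:,:,::-1])
m=np.isfinite(P[...,0])&(P[...,2]>84)&(P[...,2]<97)&(P[...,0]>490)&(P[...,0]<640)&(np.abs(P[...,1]-230)<45)
p=P[m];print(len(p),cv2.minAreaRect(p[:,:2].astype(np.float32)),np.median(p,0))
E
```

```text
t 20.8 grasp pt [616.4 232.6 137.7] dist 69.5 ang 0.1 F [-0.7  0.3  0.1] gap 94.1
[[[-0.0006, 0.0007, 0.0174, -0.0, 0.0, 0.0, 0.094], [-0.0006, 0.0007, 0.0174, -0.0, 0.0, 0.0, 0.094], [-0.0006, 0.0007, 0.0174, -0.0, 0.0, 0.0, 0.094], [-0.0006, 0.0007, 0.0174, -0.0, 0.0, 0.0, 0.094]]]
5883 ((548.8369750976562, 230.62266540527344), (63.983238220214844, 82.68876647949219), 88.2510757446289) [559.95709217 230.4496464   90.30553835]
```

View pics/w8.png

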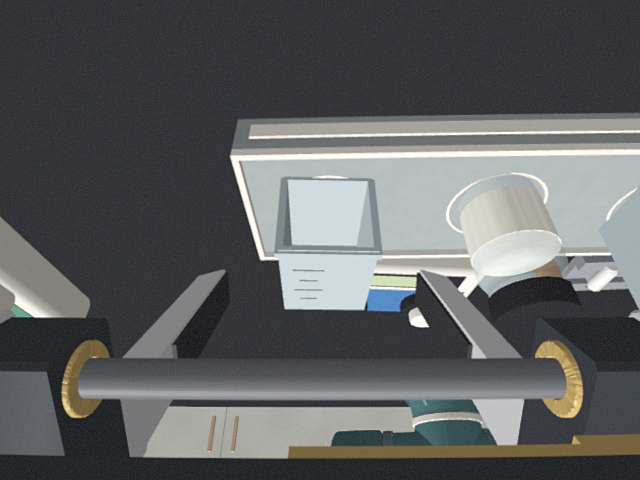

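jarL's mouth (328,213) is centred between the fingers. Descending slowly.

drive_tool([
  [[-0.0005, 0.001, 0.017, 0, 0, 0, 0.094], [-0.0005, 0.001, 0.017, 0, 0, 0, 0.094], [-0.0005, 0, 0.017, 0, 0, 0, 0.094], [-0.0005, 0, 0.015, 0, 0, 0, 0.094], [0, 0, 0, 0, 0, 0, 0.094]],
])

```text
t: 21.48
eef_pos: [576.6, 231.3, 98.0]
eef_rot: [-2.955, -0.003, 1.053]
contact_force: [0.7, 0.4, 0.7]
finger_gap: 94.2
```

```bash
python3 go.py 550 230.5 61 -40 0 0.094 4
```

```text
t 21.48 grasp pt [574.7 231.3  95.7] dist 42.6 ang 0.8 F [0.7 0.4 0.7] gap 94.2
[[[0.0007, 0.0002, 0.0106, -0.1, -0.2, 0.0, 0.094], [0.0007, 0.0002, 0.0106, -0.1, -0.2, 0.0, 0.094], [0.0008, 0.0002, 0.0106, -0.1, -0.2, 0.0, 0.094], [0.0008, 0.0002, 0.0106, -0.1, -0.2, 0.0, 0.094]]]
```

drive_tool([
  [[0.0007, 0, 0.0105, 0, -0.2, 0, 0.094], [0.0007, 0, 0.0105, 0, -0.2, 0, 0.094], [0.0007, 0, 0.0105, 0, -0.2, 0, 0.094], [0.0007, 0, 0.0085, 0, -0.2, 0, 0.094], [0, 0, 0, 0, 0, 0, 0.094]],
])

```text
t: 22.1
eef_pos: [553.3, 231.6, 64.9]
eef_rot: [-2.948, -0.003, 1.069]
contact_force: [-0.1, -0.6, 0.6]
finger_gap: 94.2
```

```bash
python3 go.py 550 230.5 61 -40 0 0.094 2
```

```text
t 22.1 grasp pt [551.4 231.6  62.6] dist 2.4 ang 0.4 F [-0.1 -0.6  0.6] gap 94.2
[[[-0.0, 0.0005, 0.0011, -0.1, -0.1, 0.1, 0.094], [-0.0, 0.0005, 0.0011, -0.1, -0.1, 0.1, 0.094]]]
```

drive_tool([
  [[0, 0.001, 0, 0, 0, 0, 0.05], [0, 0, 0, 0, 0, 0, 0.05], [0, 0, 0, 0, 0, 0, 0.05], [0, 0, 0, 0, 0, 0, 0.05], [0, 0, 0, 0, 0, 0, 0.05]],
])

```text
t: 22.72
eef_pos: [554.2, 230.5, 65.5]
eef_rot: [-2.949, -0.003, 1.066]
contact_force: [1.1, -0.3, -0.7]
finger_gap: 59.8
```

drive_tool([
  [[-0.014, 0, -0.017, 0, 0, 0, 0.05], [-0.014, 0, -0.017, 0, 0, 0, 0.05], [-0.014, 0, -0.017, 0, 0, 0, 0.05], [-0.014, 0, -0.017, 0, 0, 0, 0.05], [-0.014, 0, -0.017, 0, 0, 0, 0.05]],
])

```text
t: 23.35
eef_pos: [554.7, 229.8, 184.7]
eef_rot: [-2.95, -0.004, 1.062]
contact_force: [0.6, 0.8, -0.3]
finger_gap: 59.9
```

```bash
python3 go.py 552 230 180 50.5 0 0.05 9; python3 - <<'E'
from h import *
P,im=cloud("side");cv2.imwrite("pics/d9.png",im[:,:,::-1])
E
```

```text
t 23.35 grasp pt [552.8 229.8 182.4] dist 2.5 ang 90.1 F [ 0.6  0.8 -0.3] gap 59.9
[[[-0.0004, -0.0, 0.0003, -0.0, 10.0, -0.0, 0.05], [-0.0005, -0.0, 0.0003, -0.0, 10.0, -0.0, 0.05], [-0.0005, -0.0, 0.0003, -0.0, 10.0, -0.0, 0.05], [-0.0006, -0.0, 0.0003, -0.0, 10.0, -0.0, 0.05], [-0.0006, -0.0, 0.0003, -0.0, 10.0, -0.0, 0.05]]]
[[[-0.0007, -0.0, 0.0003, -0.0, 10.0, -0.0, 0.05], [-0.0007, -0.0, 0.0003, -0.0, 10.0, -0.0, 0.05], [-0.0007, -0.0, 0.0002, -0.0, 10.0, -0.0, 0.05], [-0.0008, -0.0, 0.0002, -0.0, 10.0, -0.0, 0.05]]]
```

View pics/d9.png

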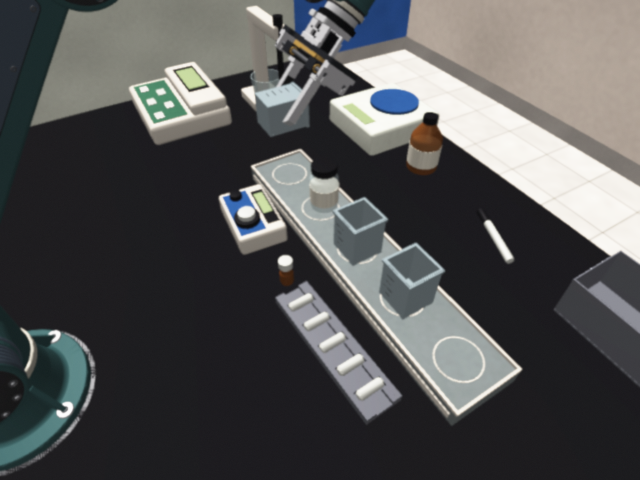

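drive_tool([
  [[-0.0005, 0, 0, 0, 10, 0, 0.05], [-0.0005, 0, 0, 0, 10, 0, 0.05], [-0.0005, 0, 0, 0, 10, 0, 0.05], [-0.0005, 0, 0, 0, 10, 0, 0.05], [-0.0005, 0, 0, 0, 10, 0, 0.05]],
])

```text
t: 24.02
eef_pos: [557.8, 229.7, 193.1]
eef_rot: [-3.111, 0.004, -0.342]
contact_force: [-1.0, 0.0, -0.9]
finger_gap: 60.0
```

drive_tool([
  [[-0.0005, 0, 0, 0, 10, 0, 0.05], [-0.0005, 0, 0, 0, 10, 0, 0.05], [-0.0005, 0, 0, 0, 10, 0, 0.05], [-0.0005, 0, 0, 0, 9, 0, 0.05], [0, 0, 0, 0, 0, 0, 0.05]],
])

```text
t: 24.65
eef_pos: [551.5, 228.9, 198.9]
eef_rot: [-2.797, 0.012, -1.397]
contact_force: [0.3, -0.6, -1.2]
finger_gap: 60.0
```

```bash
python3 go.py 551 229.5 105 50.3 1.5 0.05 5; python3 - <<'E'
from h import *
P,im=cloud("side");cv2.imwrite("pics/d10.png",im[:,:,::-1])
E
```

```text
t 24.65 grasp pt [553.9 229.  197.1] dist 92.1 ang 3.3 F [ 0.3 -0.6 -1.2] gap 60.0
[[[-0.015, 0.0002, 0.0106, 0.1, -0.6, -0.3, 0.05], [-0.0149, 0.0001, 0.0108, 0.1, -0.6, -0.3, 0.05], [-0.0148, 0.0001, 0.0109, 0.1, -0.6, -0.3, 0.05], [-0.0147, 0.0, 0.011, 0.1, -0.6, -0.3, 0.05], [-0.0146, -0.0001, 0.0112, 0.1, -0.6, -0.3, 0.05]]]
```

View pics/d10.png

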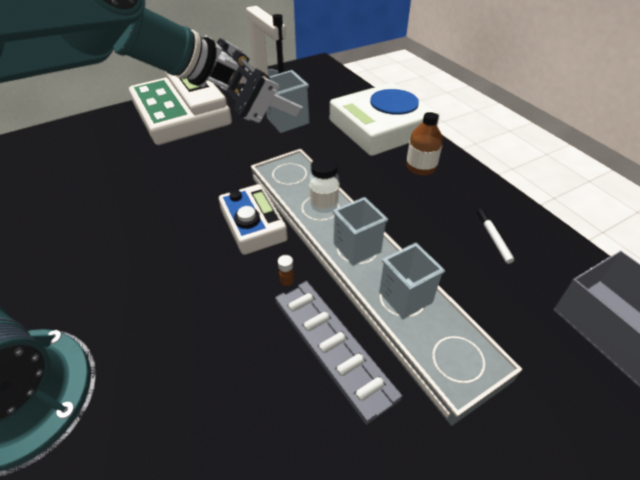

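drive_tool([
  [[-0.015, 0, 0.011, 0, -0.6, -0.3, 0.05], [-0.015, 0, 0.011, 0, -0.6, -0.3, 0.05], [-0.015, 0, 0.011, 0, -0.6, -0.3, 0.05], [-0.015, 0, 0.011, 0, -0.6, -0.3, 0.05], [0, 0, 0, 0, 0, 0, 0.05]],
])

```text
t: 25.32
eef_pos: [557.9, 229.2, 130.8]
eef_rot: [-2.829, -0.012, -1.339]
contact_force: [0.2, -0.4, -0.5]
finger_gap: 60.2
```

```bash
python3 go.py 551 229.5 88 50.3 1.5 0.05 4
```

```text
t 25.32 grasp pt [560.2 229.2 128.9] dist 42.0 ang 1.0 F [ 0.2 -0.4 -0.5] gap 60.2
[[[-0.0094, -0.0, 0.0047, 0.1, -0.1, -0.2, 0.05], [-0.0094, -0.0, 0.0047, 0.1, -0.1, -0.2, 0.05], [-0.0094, -0.0001, 0.0047, 0.1, -0.1, -0.2, 0.05], [-0.0094, -0.0001, 0.0047, 0.1, -0.1, -0.2, 0.05]]]
```

drive_tool([
  [[-0.0095, 0, 0.0047, 0, -0.1, -0.2, 0.05], [-0.0095, 0, 0.0047, 0, -0.1, -0.2, 0.05], [-0.0095, 0, 0.0047, 0, -0.1, -0.2, 0.05], [-0.0095, 0, 0.0047, 0, 0, 0, 0.05], [0, 0, 0, 0, 0, 0, 0.05]],
])

```text
t: 25.95
eef_pos: [550.6, 221.0, 95.9]
eef_rot: [-2.838, -0.045, -1.307]
contact_force: [0.0, 0.3, -0.3]
finger_gap: 59.9
```

```bash
python3 go.py 551 229.5 76 50.3 1.5 0.05 4
```

```text
t 25.95 grasp pt [552.9 221.1  94. ] dist 20.0 ang 1.0 F [ 0.   0.3 -0.3] gap 59.9
[[[-0.0037, -0.0021, 0.0026, -0.1, 0.2, 0.0, 0.05], [-0.0037, -0.0021, 0.0026, -0.1, 0.2, 0.0, 0.05], [-0.0037, -0.0021, 0.0026, -0.1, 0.2, 0.0, 0.05], [-0.0037, -0.0021, 0.0026, -0.1, 0.2, 0.0, 0.05]]]
```

drive_tool([
  [[-0.0037, -0.003, 0.0026, 0, 0.2, 0, 0.05], [-0.0037, -0.003, 0.0026, 0, 0.2, 0, 0.05], [-0.0037, -0.002, 0.0026, 0, 0.2, 0, 0.05], [-0.003, -0.002, 0.0026, 0, 0.2, 0, 0.05], [0, 0, 0, 0, 0, 0, 0.05]],
])

```text
t: 26.58
eef_pos: [552.5, 223.9, 87.2]
eef_rot: [-2.828, -0.063, -1.301]
contact_force: [-0.7, -0.2, 0.3]
finger_gap: 59.9
```

```bash
python3 go.py 551 229.5 74 50.3 1.5 0.05 4; python3 - <<'E'
from h import *
print(state()["qpos"].round(2))
for n in("side","scene"):
  P,im=cloud(n)
  if n=="scene":cv2.imwrite("pics/s11.png",im[80:380,240:640,::-1].repeat(2,0).repeat(2,1))
  p=P[(P[...,2]>95)&(P[...,2]<130)&(abs(P[...,1]-228)<28)&(P[...,0]>525)&(P[...,0]<590)]
  z=p[:,2];h,e=np.histogram(z,bins=np.arange(101,125,1.));print(list(zip(e.round(1).tolist(),h.tolist())))
E
```

```text
t 26.57 grasp pt [554.8 224.   85.3] dist 13.1 ang 1.6 F [-0.7 -0.2  0.3] gap 59.9
[[[-0.0027, -0.0014, 0.0012, -0.3, 0.2, 0.1, 0.05], [-0.0027, -0.0014, 0.0012, -0.3, 0.2, 0.1, 0.05], [-0.0027, -0.0014, 0.0011, -0.3, 0.2, 0.1, 0.05], [-0.0028, -0.0014, 0.0011, -0.3, 0.2, 0.1, 0.05]]]
[ 0.45 -0.11  2.11 -0.77  0.43  2.57]
[(101.0, 7), (102.0, 8), (103.0, 9), (104.0, 13), (105.0, 7), (106.0, 9), (107.0, 8), (108.0, 5), (109.0, 13), (110.0, 10), (111.0, 12), (112.0, 17), (113.0, 8), (114.0, 10), (115.0, 9), (116.0, 13), (117.0, 13), (118.0, 14), (119.0, 14), (120.0, 25), (121.0, 20), (122.0, 29), (123.0, 8)]
[(101.0, 16), (102.0, 20), (103.0, 14), (104.0, 28), (105.0, 22), (106.0, 20), (107.0, 23), (108.0, 18), (109.0, 26), (110.0, 18), (111.0, 14), (112.0, 15), (113.0, 14), (114.0, 24), (115.0, 22), (116.0, 23), (117.0, 22), (118.0, 35), (119.0, 60), (120.0, 74), (121.0, 52), (122.0, 24), (123.0, 0)]
```

View pics/s11.png

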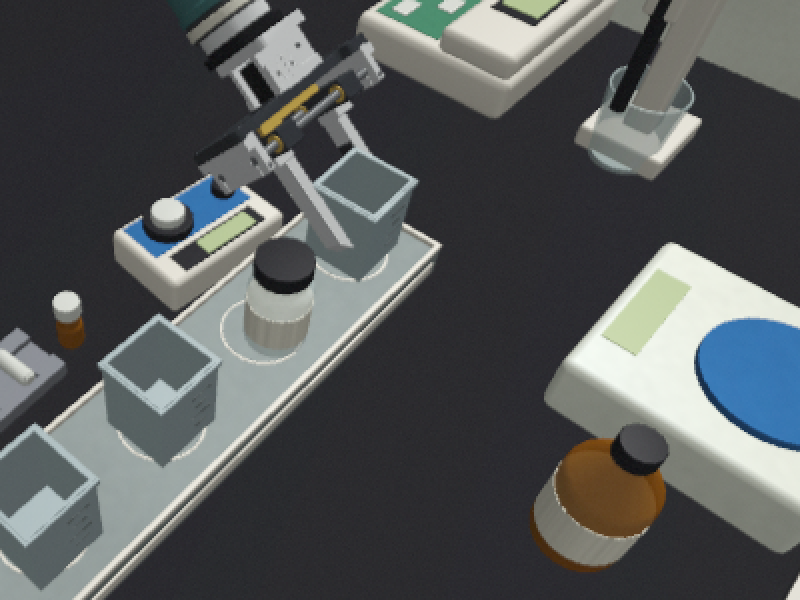

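Joint 6 has hit its limit (2.57), which explains the y drift. A jar yaw of about 12° towards radial will free it.

```bash
python3 go.py 551 228 92 50.3 13 0.05 4
```

```text
t 26.68 grasp pt [554.9 224.1  85.6] dist 8.5 ang 10.3 F [-0.   0.3 -1.1] gap 60.0
[[[0.0006, -0.0009, -0.0017, 1.9, 0.2, -1.7, 0.05], [0.0006, -0.001, -0.0017, 1.9, 0.2, -1.7, 0.05], [0.0007, -0.001, -0.0017, 1.9, 0.2, -1.7, 0.05], [0.0007, -0.0011, -0.0016, 1.9, 0.2, -1.7, 0.05]]]
```

drive_tool([
  [[0.0006, -0.001, -0.0017, 1.9, 0.2, -1.7, 0.05], [0.0006, -0.001, -0.0017, 1.9, 0.2, -1.7, 0.05], [0.0006, -0.001, -0.0017, 1.9, 0.2, -1.7, 0.05], [0.0006, -0.001, -0.0017, 1.9, 0.2, -1.7, 0.05], [0, 0, 0, 0, 0, 0, 0.05]],
])

```text
t: 27.3
eef_pos: [548.5, 227.8, 94.5]
eef_rot: [-2.737, -0.317, -1.287]
contact_force: [0.8, -0.4, -0.9]
finger_gap: 60.0
```

```bash
python3 -c "
from h import *;print(state()['qpos'].round(2))"; python3 go.py 551 228 82 50.3 13 0.05 4
```

```text
[ 0.35 -0.17  2.15 -0.3   0.3   1.93]
t 27.3 grasp pt [550.7 228.3  92.6] dist 10.6 ang 0.3 F [ 0.8 -0.4 -0.9] gap 60.0
[[[-0.002, 0.0001, 0.0017, -0.1, -0.0, 0.0, 0.05], [-0.002, 0.0001, 0.0017, -0.1, -0.0, 0.0, 0.05], [-0.002, 0.0001, 0.0017, -0.1, -0.0, 0.0, 0.05], [-0.002, 0.0001, 0.0017, -0.1, -0.0, 0.0, 0.05]]]
```

drive_tool([
  [[-0.003, 0, 0.0025, 0, 0, 0, 0.05], [-0.003, 0, 0.0025, 0, 0, 0, 0.05], [-0.003, 0, 0.0025, 0, 0, 0, 0.05], [-0.003, 0, 0.0025, 0, 0, 0, 0.05], [0, 0, 0, 0, 0, 0, 0.05]],
])

```text
t: 27.92
eef_pos: [548.1, 228.4, 76.9]
eef_rot: [-2.738, -0.318, -1.285]
contact_force: [0.2, -0.1, -1.0]
finger_gap: 59.9
```

```bash
python3 go.py 551 228 74 50.3 13 0.05 4
```

```text
t 27.93 grasp pt [550.4 228.9  75. ] dist 1.5 ang 0.3 F [ 0.2 -0.1 -1. ] gap 59.9
[[[-0.0001, 0.0003, 0.0002, -0.1, 0.0, 0.0, 0.05], [-0.0001, 0.0003, 0.0002, -0.1, 0.0, 0.0, 0.05], [-0.0001, 0.0003, 0.0002, -0.1, 0.0, 0.0, 0.05], [-0.0001, 0.0002, 0.0002, -0.1, 0.0, 0.0, 0.05]]]
```

drive_tool([
  [[-0.001, 0, 0.0008, 0, 0, 0, 0.05], [-0.001, 0, 0.0008, 0, 0, 0, 0.05], [0, 0, 0, 0, 0, 0, 0.05], [0, 0, 0, 0, 0, 0, 0.05], [0, 0, 0, 0, 0, 0, 0.05]],
])

```text
t: 28.55
eef_pos: [549.1, 228.8, 76.2]
eef_rot: [-2.735, -0.318, -1.289]
contact_force: [-0.2, -0.4, -0.1]
finger_gap: 60.0
```

```bash
 python3 - <<'E'
from h import *
s=state();print(s["eef_pos"],s["contact_force"])
for n in("side","scene"):
  P,im=cloud(n)
  p=P[(P[...,2]>95)&(P[...,2]<130)&(abs(P[...,1]-228)<28)&(P[...,0]>525)&(P[...,0]<590)]
  z=p[:,2];h,e=np.histogram(z,bins=np.arange(101,118,1.));print(list(zip(e.round(1).tolist(),h.tolist())))
E
```

```text
[549.13137488 228.79820277  76.19375514] [-0.15262737 -0.44372944 -0.11058376]
[(101.0, 10), (102.0, 10), (103.0, 9), (104.0, 11), (105.0, 6), (106.0, 9), (107.0, 10), (108.0, 17), (109.0, 14), (110.0, 28), (111.0, 21), (112.0, 5), (113.0, 0), (114.0, 0), (115.0, 0), (116.0, 0)]
[(101.0, 12), (102.0, 12), (103.0, 9), (104.0, 16), (105.0, 16), (106.0, 19), (107.0, 23), (108.0, 59), (109.0, 66), (110.0, 33), (111.0, 7), (112.0, 1), (113.0, 0), (114.0, 0), (115.0, 0), (116.0, 0)]
```

At the platform (rim at about 110). Releasing gently, then retracting.

drive_tool([
  [[-0.0005, 0, 0.0005, 0, 0, 0, 0.05], [0, 0, 0, 0, 0, 0, 0.063], [0, 0, 0, 0, 0, 0, 0.068], [0, 0, 0, 0, 0, 0, 0.08], [0, 0, 0, 0, 0, 0, 0.09]],
])

```text
t: 29.28
eef_pos: [549.1, 228.8, 75.2]
eef_rot: [-2.735, -0.318, -1.289]
contact_force: [-0.1, 0.4, 0.2]
finger_gap: 84.6
```

drive_tool([
  [[0, 0, -0.01, 0, 0, 0, 0.09], [0, 0, -0.025, 0, 0, 0, 0.09], [0, 0, -0.03, 0, 0, 0, 0.09], [0, 0, -0.03, 0, 0, 0, 0.09], [0.03, 0, -0.025, 0, 0, 0, 0.09]],
])

```text
t: 29.9
eef_pos: [471.7, 210.1, 172.1]
eef_rot: [-2.743, -0.32, -1.275]
contact_force: [0.6, 0.4, 0.6]
finger_gap: 89.8
```

```bash
 python3 go.py 430 -64 230 0 4 0.04;python3 - <<'E'
from h import *
P,im=cloud("scene")
cv2.imwrite("pics/s12.png",im[80:380,200:600,::-1].repeat(2,0).repeat(2,1))
E
```

```text
t 29.9 grasp pt [473.9 210.6 170.2] dist 284.5 ang 50.7 F [0.6 0.4 0.6] gap 89.8
[[[-0.0033, 0.0428, -0.02, -0.7, -8.3, 1.5, 0.04], [-0.005, 0.0431, -0.0188, -0.7, -8.3, 1.5, 0.04], [-0.0065, 0.0435, -0.0174, -0.7, -8.3, 1.5, 0.04], [-0.0078, 0.0439, -0.0157, -0.7, -8.3, 1.5, 0.04], [-0.0089, 0.0443, -0.0139, -0.7, -8.3, 1.5, 0.04]]]
[[[-0.0096, 0.0447, -0.012, -0.7, -8.3, 1.5, 0.04]]]
```

View pics/s12.png

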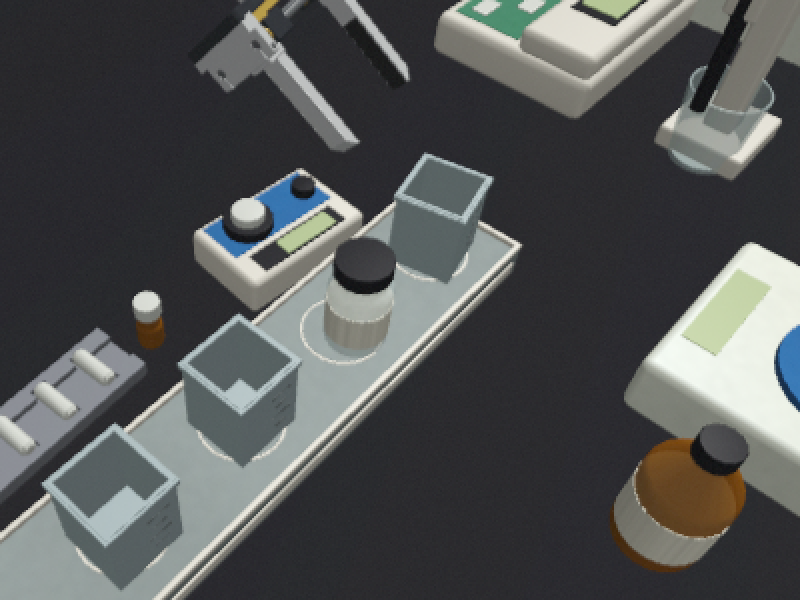

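All three jars stand and the bottle and vial are in place. Next I'll locate the bars with the wrist camera.

```bash
 python3 go.py 433 -150 230 0 4 0.03 8
```

```text
t 29.95 grasp pt [478.2 212.5 181.3] dist 368.5 ang 51.7 F [2.  1.7 4.7] gap 90.3
[[[-0.0049, 0.0427, -0.0164, -0.6, -6.3, 1.1, 0.03], [-0.0059, 0.043, -0.0153, -0.6, -6.3, 1.1, 0.03], [-0.0067, 0.0432, -0.0142, -0.6, -6.3, 1.1, 0.03], [-0.0074, 0.0435, -0.0129, -0.6, -6.3, 1.1, 0.03], [-0.0079, 0.0438, -0.0116, -0.6, -6.3, 1.1, 0.03]]]
[[[-0.0083, 0.044, -0.0103, -0.6, -6.3, 1.1, 0.03], [-0.0085, 0.0443, -0.0089, -0.6, -6.3, 1.1, 0.03], [-0.0086, 0.0445, -0.0075, -0.6, -6.3, 1.1, 0.03]]]
```

drive_tool([
  [[-0.005, 0.043, -0.016, -0.6, -6.3, 1.1, 0.09], [-0.006, 0.043, -0.015, -0.6, -6.3, 1.1, 0.09], [-0.007, 0.043, -0.014, -0.6, -6.3, 1.1, 0.03], [-0.007, 0.043, -0.013, -0.6, -6.3, 1.1, 0.03], [-0.008, 0.044, -0.012, -0.6, -6.3, 1.1, 0.03]],
])

```text
t: 30.58
eef_pos: [445.9, -14.9, 219.6]
eef_rot: [-3.054, -0.209, -0.509]
contact_force: [-0.1, 0.5, -0.4]
finger_gap: 63.1
```

drive_tool([
  [[-0.008, 0.044, -0.01, -0.6, -6.3, 1.1, 0.03], [-0.009, 0.044, -0.009, -0.6, -6.3, 1.1, 0.03], [-0.009, 0.044, -0.008, -0.6, -6.3, 1.1, 0.03], [0, 0, 0, 0, 0, 0, 0.03], [0, 0, 0, 0, 0, 0, 0.03]],
])

```text
t: 31.2
eef_pos: [430.4, -156.4, 241.8]
eef_rot: [3.133, 0.113, -0.003]
contact_force: [0.2, -0.6, -0.2]
finger_gap: 29.9
```

```bash
 cat > bars.py <<'E'
from h import *
s=state();d=imaging.snapshot("wrist");P,im=cloud("wrist",d,s)
import sys
cv2.imwrite("pics/%s.png"%sys.argv[1],im[:,:,::-1])
hsv=im.min(2)
m=np.isfinite(P[...,0])&(P[...,2]>10)&(P[...,2]<32)&(P[...,0]>380)&(P[...,0]<480)&(P[...,1]<-30)&(P[...,1]>-270)&(hsv>150)
n,l,st,_=cv2.connectedComponentsWithStats(m.astype(np.uint8))
for k in range(1,n):
    if st[k,4]>80:
        p=P[l==k];r=cv2.minAreaRect(p[:,:2].astype(np.float32));print(st[k,4],np.round(r[0],1),np.round(r[1],1),round(r[2],1),"z90",np.percentile(p[:,2],90).round(1),"px",st[k,:2]+st[k,2:4]//2)
print(s["eef_pos"],s["eef_rot"],s["finger_gap"])
E
python3 bars.py w13
```

```text
7493 [ 433.3 -152.3] [ 58.8 239.6] 4.1 z90 22.1 px [317 209]
523 [ 430.4 -106.7] [42.  15.6] 2.3 z90 22.9 px [272 210]
[ 430.36186263 -156.3740271   241.8320292 ] [ 3.13295249e+00  1.12667330e-01 -2.84018651e-03] 29.917924136425302
```

View pics/w13.png

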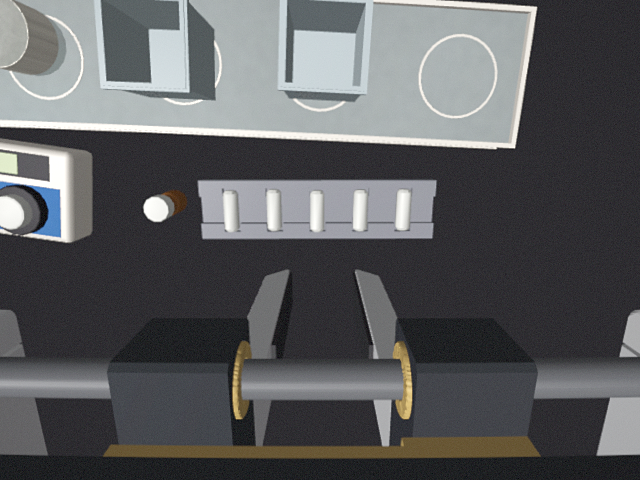

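Tray centre is (433.3, -152.3), yaw 4.1°, with the bars at pixel row 210. I'll go for the middle bar at (317,210).

```bash
 python3 go.py 433.3 -152.3 70 0 4.1 0.03 4
```

```text
t 31.25 grasp pt [ 430.2 -156.3  238.8] dist 168.9 ang 0.4 F [ 0.7 -0.1 -0.4] gap 29.9
[[[0.0009, -0.0012, 0.0422, 0.1, 0.0, 0.0, 0.03], [0.0009, -0.0011, 0.0422, 0.1, 0.0, 0.0, 0.03], [0.0009, -0.0011, 0.0422, 0.1, 0.0, 0.0, 0.03], [0.0009, -0.001, 0.0422, 0.1, 0.0, 0.0, 0.03]]]
```

drive_tool([
  [[0.001, -0.001, 0.042, 0.1, 0, 0, 0.03], [0.001, -0.001, 0.042, 0, 0, 0, 0.03], [0.001, -0.001, 0.042, 0, 0, 0, 0.03], [0.001, -0.001, 0.04, 0, 0, 0, 0.03], [0, 0, 0, 0, 0, 0, 0.03]],
])

```text
t: 31.88
eef_pos: [433.5, -146.7, 74.2]
eef_rot: [3.132, 0.126, 0.014]
contact_force: [0.1, -0.1, 0.5]
finger_gap: 29.9
```

```bash
 python3 go.py 433.3 -152.3 46 0 4.1 0.03 3
```

```text
t 31.88 grasp pt [ 433.6 -146.7   71.2] dist 25.8 ang 0.8 F [ 0.1 -0.1  0.5] gap 29.9
[[[-0.0003, 0.0018, 0.0084, 0.1, -0.2, 0.2, 0.03], [-0.0003, 0.0018, 0.0084, 0.1, -0.2, 0.2, 0.03], [-0.0002, 0.0018, 0.0084, 0.1, -0.2, 0.2, 0.03]]]
```

drive_tool([
  [[0, 0.002, 0.0085, 0, -0.2, 0.2, 0.03], [0, 0.002, 0.0085, 0, -0.2, 0.2, 0.03], [0, 0.002, 0.0085, 0, -0.2, 0.2, 0.03], [0, 0, 0, 0, 0, 0, 0.03], [0, 0, 0, 0, 0, 0, 0.03]],
])

```text
t: 32.5
eef_pos: [437.9, -154.3, 53.3]
eef_rot: [3.127, 0.11, 0.013]
contact_force: [-0.1, -0.2, 0.1]
finger_gap: 30.1
```

```bash
 python3 go.py 433.3 -152.3 30.5 0 4.1 0.03 4; python3 bars.py w14
```

```text
t 32.5 grasp pt [ 437.9 -154.3   50.3] dist 20.4 ang 0.9 F [-0.1 -0.2  0.1] gap 30.1
[[[-0.0011, -0.0006, 0.0049, 0.2, -0.1, -0.0, 0.03], [-0.0011, -0.0006, 0.0049, 0.2, -0.1, -0.0, 0.03], [-0.0011, -0.0006, 0.0049, 0.2, -0.1, -0.0, 0.03], [-0.0011, -0.0006, 0.005, 0.2, -0.1, -0.0, 0.03]]]
6122 [428.6 -88.5] [ 60.1 113.6] 4.3 z90 22.0 px [197 284]
1825 [ 440.8 -239.2] [40.6 13. ] 4.7 z90 23.0 px [477 282]
1467 [ 438.1 -195.3] [38.6 13.3] 3.0 z90 23.0 px [398 283]
1419 [ 430.7 -107.3] [41.  13.8] 3.9 z90 23.0 px [234 284]
1639 [ 430.8 -151.9] [45.3 12.8] 4.0 z90 22.9 px [316 289]
194 [411.9 -87.6] [ 5.3 26.9] 2.0 z90 16.3 px [199 314]
[ 437.86518101 -154.30280437   53.31592739] [3.12706982 0.11003282 0.01260679] 30.111740684807582
```

View pics/w14.png

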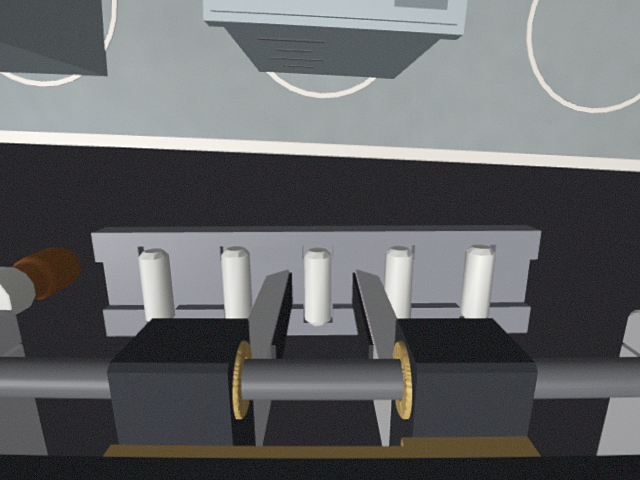

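drive_tool([
  [[-0.0013, -0.0006, 0.004, 0.2, 0, 0, 0.03], [-0.0013, -0.0006, 0.004, 0.2, 0, 0, 0.03], [-0.0013, -0.0006, 0.004, 0.2, 0, 0, 0.03], [-0.001, 0, 0.002, 0.2, 0, 0, 0.03], [0, 0, 0, 0, 0, 0, 0.03]],
])

```text
t: 33.17
eef_pos: [432.5, -152.8, 38.3]
eef_rot: [-3.137, -0.11, -0.012]
contact_force: [-0.9, -0.6, 0.4]
finger_gap: 30.0
```

```bash
 python3 go.py 433.8 -152 30.5 0 4.1 0.03 3
```

```text
t 33.17 grasp pt [ 432.5 -152.8   35.3] dist 5.1 ang 0.5 F [-0.9 -0.6  0.4] gap 30.0
[[[0.0005, -0.0002, 0.0016, -0.0, -0.1, -0.0, 0.03], [0.0005, -0.0002, 0.0016, -0.0, -0.1, -0.0, 0.03], [0.0005, -0.0002, 0.0016, -0.0, -0.1, -0.0, 0.03]]]
```

drive_tool([
  [[0.0005, 0, 0.002, 0, 0, 0, 0.03], [0.0005, 0, 0.002, 0, 0, 0, 0.03], [0.0005, 0, 0.0015, 0, 0, 0, 0.03], [0, 0, 0, 0, 0, 0, 0.03], [0, 0, 0, 0, 0, 0, 0.03]],
])

```text
t: 33.8
eef_pos: [434.4, -152.8, 32.7]
eef_rot: [-3.137, -0.111, -0.012]
contact_force: [-0.2, -0.3, 0.7]
finger_gap: 30.1
```

drive_tool([
  [[0, 0, 0, 0, 0, 0, 0.005], [0, 0, 0, 0, 0, 0, 0.005], [0, 0, 0, 0, 0, 0, 0.005], [0, 0, 0, 0, 0, 0, 0.005], [0, 0, 0, 0, 0, 0, 0.005]],
])

```text
t: 34.42
eef_pos: [434.5, -152.8, 32.8]
eef_rot: [-3.138, -0.111, -0.013]
contact_force: [-0.3, 0.4, -0.2]
finger_gap: 13.3
```

drive_tool([
  [[0, 0, -0.02, 0, 0, 0, 0.005], [0, 0, -0.035, 0, 0, 0, 0.005], [0, 0, -0.045, 0, 0, 0, 0.005], [0, 0, -0.045, 0, 0, 0, 0.005], [0, 0, -0.02, 0, 0, 0, 0.005]],
])

```text
t: 35.05
eef_pos: [431.7, -152.4, 199.8]
eef_rot: [-3.134, -0.11, -0.005]
contact_force: [0.7, 0.2, -1.1]
finger_gap: 13.4
```

```bash
cat > jars.py <<'E'
from h import *
import sys
J={"R":(564,-146),"M":(560,-20),"L":(553,229)}
cams=sys.argv[1:] or ["scene","side","wrist"]
for n in cams:
  s=state();P,im=cloud(n,None,s)
  cv2.imwrite("pics/jars_%s_%d.png"%(n,int(s["t"]*100)),im[:,:,::-1])
  for j,(x,y) in J.items():
    m=np.isfinite(P[...,0])&(abs(P[...,2]-110)<3)&(abs(P[...,0]-x)<48)&(abs(P[...,1]-y)<48)
    p=P[m]
    if len(p)<100: continue
    lo=np.percentile(p[:,:2],[.5,99.5],axis=0)
    p=p[((p[:,:2]>=lo[0])&(p[:,:2]<=lo[1])).all(1)]
    r=cv2.minAreaRect(p[:,:2].astype(np.float32));print(n,j,len(p),np.round(r[0],1),np.round(r[1],1),round(r[2],1))
E
python3 jars.py; python3 -c "
from h import *;s=state();print(s['eef_pos'],s['eef_rot'],s['finger_gap'])"; ls pics
```

```text
scene R 645 [ 568.5 -148.3] [64.8 64. ] 0.5
scene M 501 [560.8 -20.9] [64.4 64.4] 0.6
scene L 328 [554.8 230.8] [64.4 66.4] 13.3
side R 550 [ 567.5 -148.7] [65.7 65.1] 1.3
wrist R 2337 [ 560.8 -149.1] [49.9 63.9] 1.3
wrist M 2508 [552.8 -21.6] [49.5 65.3] 1.3
[ 431.23580741 -152.18394044  197.62361395] [-3.13334731e+00 -1.10276625e-01 -1.84076466e-03] 13.451066839879651
d10.png
d2.png
d6.png
d7.png
d9.png
jars_scene_3504.png
jars_side_3510.png
jars_wrist_3515.png
o_scene.png
o_side.png
s1.png
s11.png
s12.png
s2.png
s3.png
s4.png
s5.png
scene0.png
side0.png
w1.png
w13.png
w14.png
w8.png
wrist0.png
```

```bash
 python3 go.py 568 -148.5 175 0 1.5 0.005 5
```

```text
t 35.2 grasp pt [ 431.2 -152.2  194.6] dist 138.2 ang 2.6 F [-0.2  0.5  0.1] gap 13.5
[[[0.0273, 0.0012, 0.004, -0.1, -0.0, 0.5, 0.005], [0.0273, 0.001, 0.0039, -0.1, -0.0, 0.5, 0.005], [0.0274, 0.0007, 0.0039, -0.1, -0.0, 0.5, 0.005], [0.0274, 0.0005, 0.0039, -0.1, -0.0, 0.5, 0.005], [0.0274, 0.0002, 0.0039, -0.1, -0.0, 0.5, 0.005]]]
```

View pics/jars_wrist_3515.png

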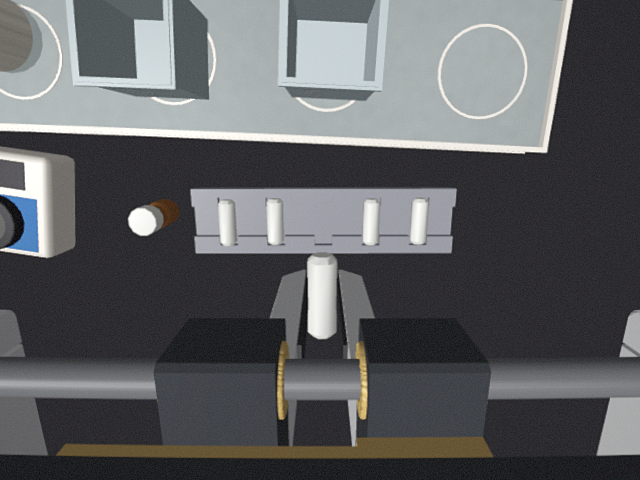

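The bar is held at (322,295) and its tray pocket is empty. Moving over jarR.

drive_tool([
  [[0.027, 0.001, 0.004, 0, 0, 0.5, 0.005], [0.027, 0.001, 0.004, 0, 0, 0.5, 0.005], [0.028, 0.001, 0.004, 0, 0, 0.5, 0.005], [0.028, 0, 0.004, 0, 0, 0.5, 0.005], [0.027, 0, 0.004, 0, 0, 0.5, 0.005]],
])

```text
t: 35.83
eef_pos: [566.6, -146.4, 166.0]
eef_rot: [-3.129, -0.037, 0.022]
contact_force: [-0.0, 0.3, -0.0]
finger_gap: 13.3
```

drive_tool([
  [[0, 0, 0, 0, 0, 0, 0.005], [0, 0, 0, 0, 0, 0, 0.005], [0, 0, 0, 0, 0, 0, 0.005], [0, 0, 0, 0, 0, 0, 0.005], [0, 0, 0, 0, 0, 0, 0.005]],
])

```text
t: 36.45
eef_pos: [563.2, -145.7, 161.0]
eef_rot: [-3.126, -0.037, 0.036]
contact_force: [-1.0, 0.6, 0.5]
finger_gap: 13.5
```

```bash
 python3 go.py 567 -148.5 130 0 1.5 0.005 4; python3 jars.py
```

```text
t 36.45 grasp pt [ 563.1 -145.6  158. ] dist 28.5 ang 1.6 F [-1.   0.6  0.5] gap 13.5
[[[0.0011, 0.0008, 0.007, -0.2, 0.3, -0.0, 0.005], [0.0011, 0.0008, 0.007, -0.2, 0.3, -0.0, 0.005], [0.001, 0.0008, 0.007, -0.2, 0.3, -0.0, 0.005], [0.001, 0.0008, 0.007, -0.2, 0.3, -0.0, 0.005]]]
scene R 520 [ 568.7 -148.2] [64.2 64.1] 0.7
scene M 508 [560.6 -20.7] [64.9 64.7] 0.3
scene L 322 [554.7 230.5] [64.7 66.7] 13.4
side R 453 [ 567.5 -148.6] [65.6 64.9] 0.6
side M 430 [559.3 -21.1] [64.8 65.8] 0.1
side L 271 [555.5 230.7] [66.1 66.8] 13.7
wrist R 2685 [ 569.3 -148.6] [62.9 64.4] 0.2
wrist M 3769 [560.8 -21.3] [64.7 65.2] 0.1
```

drive_tool([
  [[0.0015, 0.0008, 0.005, -0.2, 0.3, 0, 0.005], [0.0015, 0.0008, 0.005, -0.2, 0.3, 0, 0.005], [0.0015, 0.0008, 0.004, -0.2, 0.3, 0, 0.005], [0.001, 0.0005, 0.002, -0.2, 0.3, 0, 0.005], [0, 0, 0, 0, 0, 0, 0.005]],
])

```text
t: 37.22
eef_pos: [569.0, -148.3, 143.4]
eef_rot: [-3.141, -0.037, 0.001]
contact_force: [0.7, 0.3, 0.1]
finger_gap: 13.4
```

```bash
 python3 go.py 568 -148.5 122 0 1.5 0.005 4
```

```text
t 37.23 grasp pt [ 569.  -148.3  140.4] dist 18.4 ang 0.1 F [0.7 0.3 0.1] gap 13.4
[[[-0.0002, 0.0, 0.0046, -0.0, 0.0, -0.0, 0.005], [-0.0002, 0.0, 0.0046, -0.0, 0.0, -0.0, 0.005], [-0.0002, 0.0, 0.0046, -0.0, 0.0, -0.0, 0.005], [-0.0002, 0.0, 0.0046, -0.0, 0.0, -0.0, 0.005]]]
```

Aligned; lowering.

drive_tool([
  [[0, 0, 0.006, 0, 0, 0, 0.005], [0, 0, 0.008, 0, 0, 0, 0.005], [0, 0, 0.008, 0, 0, 0, 0.005], [0, 0, 0.006, 0, 0, 0, 0.005], [0, 0, 0, 0, 0, 0, 0.005]],
])

```text
t: 37.85
eef_pos: [568.6, -148.2, 112.8]
eef_rot: [-3.141, -0.037, 0.003]
contact_force: [-0.5, 0.2, 0.3]
finger_gap: 13.4
```

```bash
 python3 go.py 568.5 -148.5 75 0 1.5 0.005 5
```

```text
t 37.85 grasp pt [ 568.6 -148.2  109.8] dist 34.8 ang 0.2 F [-0.5  0.2  0.3] gap 13.4
[[[-0.0, 0.0001, 0.007, -0.0, 0.0, -0.0, 0.005], [-0.0, 0.0001, 0.007, -0.0, 0.0, -0.0, 0.005], [-0.0, 0.0001, 0.007, -0.0, 0.0, -0.0, 0.005], [-0.0, 0.0001, 0.007, -0.0, 0.0, -0.0, 0.005], [-0.0, 0.0001, 0.007, -0.0, 0.0, -0.0, 0.005]]]
```

drive_tool([
  [[0, 0, 0.009, 0, 0, 0, 0.005], [0, 0, 0.01, 0, 0, 0, 0.005], [0, 0, 0.01, 0, 0, 0, 0.005], [0, 0, 0.006, 0, 0, 0, 0.005], [0, 0, 0, 0, 0, 0, 0.005]],
])

```text
t: 38.48
eef_pos: [568.4, -148.1, 75.1]
eef_rot: [-3.14, -0.037, 0.004]
contact_force: [0.3, -0.8, 1.3]
finger_gap: 13.5
```

```bash
 python3 go.py 568.5 -148.5 64 0 1.5 0.005 5
```

```text
t 38.48 grasp pt [ 568.4 -148.1   72.1] dist 8.1 ang 0.2 F [ 0.3 -0.8  1.3] gap 13.5
[[[0.0, 0.0001, 0.0016, -0.0, 0.0, -0.0, 0.005], [0.0, 0.0001, 0.0016, -0.0, 0.0, -0.0, 0.005], [0.0, 0.0001, 0.0016, -0.0, 0.0, -0.0, 0.005], [0.0, 0.0001, 0.0016, -0.0, 0.0, -0.0, 0.005], [0.0, 0.0001, 0.0016, -0.0, 0.0, -0.0, 0.005]]]
```

drive_tool([
  [[0, 0, 0.005, 0, 0, 0, 0.005], [0, 0, 0.005, 0, 0, 0, 0.005], [0, 0, 0, 0, 0, 0, 0.005], [0, 0, 0, 0, 0, 0, 0.022], [0, 0, 0, 0, 0, 0, 0.022]],
])

```text
t: 39.1
eef_pos: [569.1, -148.4, 65.4]
eef_rot: [-3.141, -0.037, 0.001]
contact_force: [0.1, 0.2, 0.0]
finger_gap: 21.8
```

drive_tool([
  [[0, 0, 0, 0, 0, 0, 0.022], [0, 0, -0.02, 0, 0, 0, 0.022], [0, 0, -0.03, 0, 0, 0, 0.022], [0, 0, -0.04, 0, 0, 0, 0.022], [0, 0, -0.04, 0, 0, 0, 0.022]],
])

```text
t: 39.72
eef_pos: [567.0, -147.7, 194.4]
eef_rot: [-3.138, -0.037, 0.015]
contact_force: [0.1, -0.6, 0.4]
finger_gap: 22.0
```

```bash
 python3 go.py 436.6 -195.8 150 0 4.1 0.03 5;python3 jars.py scene wrist
```

```text
t 39.73 grasp pt [ 566.9 -147.7  191.4] dist 145.0 ang 2.8 F [ 0.1 -0.6  0.4] gap 22.0
[[[-0.0262, 0.009, 0.0085, -0.0, 0.1, -0.5, 0.03], [-0.0263, 0.0088, 0.0084, -0.0, 0.1, -0.5, 0.03], [-0.0264, 0.0085, 0.0084, -0.0, 0.1, -0.5, 0.03], [-0.0265, 0.0083, 0.0084, -0.0, 0.1, -0.5, 0.03], [-0.0266, 0.008, 0.0083, -0.0, 0.1, -0.5, 0.03]]]
scene R 616 [ 568.6 -148.1] [65.  64.3] 0.7
scene M 494 [560.7 -20.8] [64.5 64.8] 0.1
scene L 328 [554.9 230.4] [64.1 66.9] 13.7
wrist R 2014 [ 568.6 -148.4] [64. 64.] 0.7
wrist M 2736 [560.8 -21.4] [64.4 65.2] 1.0
```

```bash
ls -t pics | head -2
```

```text
jars_wrist_3977.png
jars_scene_3972.png
```

View pics/jars_scene_3972.png

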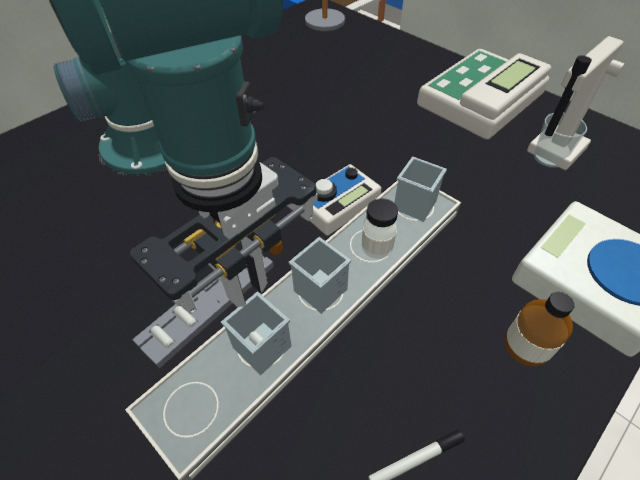

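drive_tool([
  [[-0.026, 0.009, 0.004, 0, 0, -0.5, 0.03], [-0.026, 0.009, 0.008, 0, 0, -0.5, 0.03], [-0.026, 0.0085, 0.009, 0, 0, -0.5, 0.03], [-0.026, 0.008, 0.009, 0, 0, -0.5, 0.03], [-0.026, 0.008, 0.009, 0, 0, -0.5, 0.03]],
])

```text
t: 40.45
eef_pos: [438.6, -196.8, 155.6]
eef_rot: [-3.139, -0.113, -0.0]
contact_force: [-0.3, 0.5, 0.4]
finger_gap: 30.2
```

```bash
 python3 go.py 436.6 -195.8 60 0 4.1 0.03 4;python3 bars.py w15
```

```text
t 40.45 grasp pt [ 438.6 -196.8  152.6] dist 92.7 ang 0.0 F [-0.3  0.5  0.4] gap 30.2
[[[-0.0005, -0.0003, 0.0232, -0.0, -0.0, 0.0, 0.03], [-0.0005, -0.0003, 0.0232, -0.0, -0.0, 0.0, 0.03], [-0.0005, -0.0003, 0.0232, -0.0, -0.0, 0.0, 0.03], [-0.0005, -0.0003, 0.0232, -0.0, -0.0, 0.0, 0.03]]]
12003 [ 433.  -152.3] [ 60.  239.8] 4.1 z90 22.0 px [267 235]
[ 438.56141419 -196.76645022  155.63293498] [-3.13922291e+00 -1.12670375e-01 -3.48734699e-04] 30.168903295690555
```

View pics/w15.png

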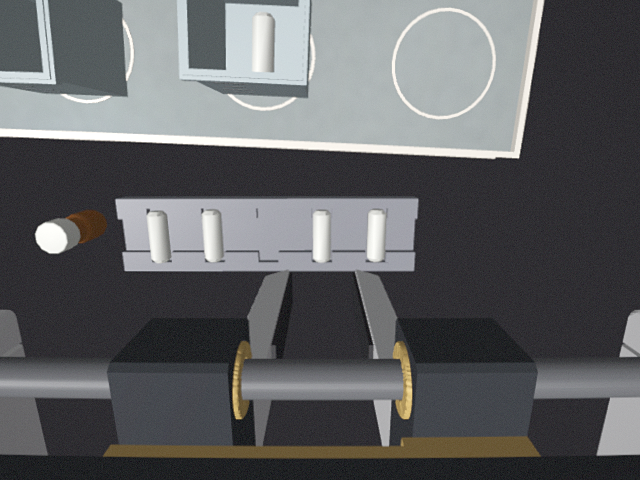

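The bar lies flat in jarR (263,42). Next is the bar at (321,235).

drive_tool([
  [[-0.0005, 0, 0.022, 0, 0, 0, 0.03], [-0.0005, 0, 0.024, 0, 0, 0, 0.03], [-0.0005, 0, 0.024, 0, 0, 0, 0.03], [0, 0, 0.018, 0, 0, 0, 0.03], [0, 0, 0, 0, 0, 0, 0.03]],
])

```text
t: 41.12
eef_pos: [431.2, -195.9, 59.6]
eef_rot: [-3.136, -0.106, 0.013]
contact_force: [0.0, 0.2, -0.7]
finger_gap: 30.1
```

```bash
 python3 go.py 436.8 -195.8 42 0 4.1 0.03 4
```

```text
t 41.12 grasp pt [ 431.2 -195.8   56.6] dist 15.7 ang 0.6 F [ 0.   0.2 -0.7] gap 30.1
[[[0.0014, 0.0001, 0.0036, -0.1, 0.1, -0.1, 0.03], [0.0014, 0.0001, 0.0037, -0.1, 0.1, -0.1, 0.03], [0.0014, 0.0001, 0.0037, -0.1, 0.1, -0.1, 0.03], [0.0014, 0.0001, 0.0037, -0.1, 0.1, -0.1, 0.03]]]
```

drive_tool([
  [[0.0015, 0, 0.004, 0, 0, -0.1, 0.03], [0.0015, 0, 0.004, 0, 0.1, -0.1, 0.03], [0.0015, 0, 0.004, 0, 0.1, -0.1, 0.03], [0.0015, 0, 0.004, 0, 0, -0.1, 0.03], [0, 0, 0, 0, 0, 0, 0.03]],
])

```text
t: 41.75
eef_pos: [439.3, -196.0, 44.7]
eef_rot: [-3.137, -0.118, 0.001]
contact_force: [0.4, -0.1, -0.5]
finger_gap: 29.9
```

```bash
 python3 go.py 436.8 -195.8 30 0 4.1 0.03 4
```

```text
t 41.75 grasp pt [ 439.3 -196.    41.7] dist 12.0 ang 0.2 F [ 0.4 -0.1 -0.5] gap 29.9
[[[-0.0006, -0.0001, 0.0029, -0.0, 0.0, 0.1, 0.03], [-0.0006, -0.0001, 0.0029, -0.0, 0.0, 0.1, 0.03], [-0.0006, -0.0001, 0.0029, -0.0, 0.0, 0.1, 0.03], [-0.0006, -0.0001, 0.0029, -0.0, 0.0, 0.1, 0.03]]]
```

drive_tool([
  [[-0.0005, 0, 0.003, 0, 0, 0, 0.03], [-0.0005, 0, 0.003, 0, 0, 0, 0.03], [-0.0005, 0, 0.003, 0, 0, 0, 0.03], [-0.0005, 0, 0.003, 0, 0, 0, 0.03], [0, 0, 0, 0, 0, 0, 0.03]],
])

```text
t: 42.38
eef_pos: [437.1, -196.2, 32.0]
eef_rot: [-3.137, -0.118, 0.001]
contact_force: [-0.1, 0.1, 0.3]
finger_gap: 30.0
```

drive_tool([
  [[0, 0, 0, 0, 0, 0, 0.005], [0, 0, 0, 0, 0, 0, 0.005], [0, 0, 0, 0, 0, 0, 0.005], [0, 0, 0, 0, 0, 0, 0.005], [0, 0, 0, 0, 0, 0, 0.005]],
])

```text
t: 43.0
eef_pos: [437.4, -196.3, 32.3]
eef_rot: [-3.138, -0.118, 0.0]
contact_force: [-0.5, 0.0, 0.2]
finger_gap: 13.4
```

drive_tool([
  [[0, 0, -0.02, 0, 0, 0, 0.005], [0, 0, -0.035, 0, 0, 0, 0.005], [0, 0, -0.045, 0, 0, 0, 0.005], [0, 0, -0.04, 0, 0, 0, 0.005], [0, 0, 0, 0, 0, 0, 0.005]],
])

```text
t: 43.62
eef_pos: [436.7, -196.1, 175.2]
eef_rot: [-3.136, -0.118, 0.004]
contact_force: [-0.0, -0.0, -0.4]
finger_gap: 13.7
```

```bash
 python3 go.py 560.5 -21 165 0 1.2 0.005 5
```

```text
t 43.62 grasp pt [ 436.7 -196.1  172.2] dist 214.6 ang 3.1 F [-0.  -0.  -0.4] gap 13.7
[[[0.0273, -0.0331, 0.0015, -0.0, 0.0, 0.6, 0.005], [0.027, -0.0334, 0.0015, -0.0, 0.0, 0.6, 0.005], [0.0266, -0.0337, 0.0015, -0.0, 0.0, 0.6, 0.005], [0.0262, -0.0339, 0.0014, -0.0, 0.0, 0.6, 0.005], [0.0259, -0.0342, 0.0014, -0.0, 0.0, 0.6, 0.005]]]
```

drive_tool([
  [[0.027, -0.033, 0.0005, 0, 0, 0.6, 0.005], [0.027, -0.033, 0.001, 0, 0, 0.6, 0.005], [0.0266, -0.034, 0.001, 0, 0, 0.6, 0.005], [0.0262, -0.034, 0.001, 0, 0, 0.6, 0.005], [0.026, -0.034, 0.001, 0, 0, 0.6, 0.005]],
])

```text
t: 44.25
eef_pos: [559.7, -18.6, 161.7]
eef_rot: [-3.137, -0.022, 0.021]
contact_force: [1.2, 0.2, -0.1]
finger_gap: 13.5
```

drive_tool([
  [[0, 0, 0, 0, 0, 0, 0.005], [0, 0, 0, 0, 0, 0, 0.005], [0, 0, 0, 0, 0, 0, 0.005], [0, 0, 0, 0, 0, 0, 0.005], [0, 0, 0, 0, 0, 0, 0.005]],
])

```text
t: 44.88
eef_pos: [557.0, -18.9, 156.5]
eef_rot: [-3.136, -0.022, 0.035]
contact_force: [1.3, -0.6, 0.4]
finger_gap: 13.6
```

```bash
 python3 go.py 560.5 -21 137 0 1.2 0.005 4; python3 jars.py wrist scene
```

```text
t 44.88 grasp pt [557.  -18.9 153.5] dist 17.0 ang 1.4 F [ 1.3 -0.6  0.4] gap 13.6
[[[0.0009, 0.0006, 0.0041, -0.1, 0.3, -0.1, 0.005], [0.0009, 0.0006, 0.0041, -0.1, 0.3, -0.1, 0.005], [0.0009, 0.0006, 0.0041, -0.1, 0.3, -0.1, 0.005], [0.0009, 0.0005, 0.0041, -0.1, 0.3, -0.1, 0.005]]]
wrist R 4219 [ 568.  -148.6] [64.7 65.4] 0.5
wrist M 2805 [561.4 -21.1] [62.9 64.3] 0.9
scene R 627 [ 568.5 -148.1] [64.2 64.4] 0.7
scene M 398 [560.7 -21. ] [63.9 64.7] 0.6
scene L 333 [554.8 230.5] [64.2 67.6] 13.6
```

drive_tool([
  [[0.0012, 0.0006, 0.003, -0.1, 0.3, -0.1, 0.005], [0.0012, 0.0006, 0.003, -0.1, 0.3, -0.1, 0.005], [0.0012, 0.0006, 0.002, -0.1, 0.3, -0.1, 0.005], [0.001, 0.0006, 0, -0.1, 0.3, -0.1, 0.005], [0, 0, 0, 0, 0, 0, 0.005]],
])

```text
t: 45.6
eef_pos: [562.0, -21.3, 148.0]
eef_rot: [3.139, 0.034, 0.001]
contact_force: [-0.5, -0.1, -0.7]
finger_gap: 13.7
```

```bash
 python3 go.py 561 -21 122 0 1.2 0.005 4
```

```text
t 45.6 grasp pt [562.  -21.3 145. ] dist 23.0 ang 0.2 F [-0.5 -0.1 -0.7] gap 13.7
[[[-0.0002, -0.0001, 0.0058, 0.0, -0.0, 0.0, 0.005], [-0.0002, -0.0001, 0.0058, 0.0, -0.0, 0.0, 0.005], [-0.0002, -0.0001, 0.0058, 0.0, -0.0, 0.0, 0.005], [-0.0002, -0.0001, 0.0058, 0.0, -0.0, 0.0, 0.005]]]
```

drive_tool([
  [[0, 0, 0.006, 0, 0, 0, 0.005], [0, 0, 0.009, 0, 0, 0, 0.005], [0, 0, 0.009, 0, 0, 0, 0.005], [0, 0, 0.006, 0, 0, 0, 0.005], [0, 0, 0, 0, 0, 0, 0.005]],
])

```text
t: 46.22
eef_pos: [561.5, -21.2, 115.0]
eef_rot: [3.139, 0.035, -0.002]
contact_force: [1.0, -0.4, -0.1]
finger_gap: 13.6
```

```bash
 python3 go.py 561 -21 75 0 1.2 0.005 5
```

```text
t 46.23 grasp pt [561.5 -21.2 112. ] dist 37.0 ang 0.2 F [ 1.  -0.4 -0.1] gap 13.6
[[[-0.0001, -0.0001, 0.0074, 0.0, 0.0, 0.0, 0.005], [-0.0001, -0.0001, 0.0074, 0.0, 0.0, 0.0, 0.005], [-0.0001, -0.0001, 0.0074, 0.0, 0.0, 0.0, 0.005], [-0.0001, -0.0001, 0.0074, 0.0, 0.0, 0.0, 0.005], [-0.0001, -0.0001, 0.0074, 0.0, 0.0, 0.0, 0.005]]]
```

drive_tool([
  [[0, 0, 0.009, 0, 0, 0, 0.005], [0, 0, 0.01, 0, 0, 0, 0.005], [0, 0, 0.01, 0, 0, 0, 0.005], [0, 0, 0.006, 0, 0, 0, 0.005], [0, 0, 0, 0, 0, 0, 0.005]],
])

```text
t: 46.85
eef_pos: [561.4, -21.3, 77.3]
eef_rot: [3.139, 0.035, -0.002]
contact_force: [-0.0, -0.0, -0.2]
finger_gap: 13.7
```

drive_tool([
  [[0, 0, 0.006, 0, 0, 0, 0.005], [0, 0, 0.006, 0, 0, 0, 0.005], [0, 0, 0, 0, 0, 0, 0.005], [0, 0, 0, 0, 0, 0, 0.022], [0, 0, 0, 0, 0, 0, 0.022]],
])

```text
t: 47.48
eef_pos: [562.1, -21.4, 65.5]
eef_rot: [3.139, 0.035, 0.001]
contact_force: [-0.1, -0.8, 0.1]
finger_gap: 21.7
```

drive_tool([
  [[0, 0, 0, 0, 0, 0, 0.022], [0, 0, -0.02, 0, 0, 0, 0.022], [0, 0, -0.03, 0, 0, 0, 0.022], [0, 0, -0.04, 0, 0, 0, 0.022], [0, 0, -0.03, 0, 0, 0, 0.022]],
])

```text
t: 48.1
eef_pos: [560.2, -20.9, 185.6]
eef_rot: [3.14, 0.034, -0.01]
contact_force: [0.7, 0.0, -1.0]
finger_gap: 21.7
```

```bash
 python3 go.py 430.2 -108 150 0 4.1 0.03 5
```

```text
t 48.1 grasp pt [560.2 -20.9 182.6] dist 159.8 ang 2.9 F [ 0.7  0.  -1. ] gap 21.7
[[[-0.0263, 0.0168, 0.0067, 0.0, 0.1, -0.6, 0.03], [-0.0265, 0.0166, 0.0067, 0.0, 0.1, -0.6, 0.03], [-0.0267, 0.0163, 0.0066, 0.0, 0.1, -0.6, 0.03], [-0.0269, 0.016, 0.0066, 0.0, 0.1, -0.6, 0.03], [-0.027, 0.0158, 0.0066, 0.0, 0.1, -0.6, 0.03]]]
```

drive_tool([
  [[-0.026, 0.017, 0.003, 0, 0, -0.6, 0.03], [-0.0265, 0.0165, 0.006, 0, 0, -0.6, 0.03], [-0.0265, 0.016, 0.007, 0, 0, -0.6, 0.03], [-0.0265, 0.016, 0.007, 0, 0, -0.6, 0.03], [-0.0265, 0.016, 0.007, 0, 0, -0.6, 0.03]],
])

```text
t: 48.72
eef_pos: [432.7, -110.2, 161.4]
eef_rot: [3.134, 0.125, 0.011]
contact_force: [-0.5, -0.2, 0.2]
finger_gap: 30.1
```

drive_tool([
  [[0, 0, 0, 0, 0, 0, 0.03], [0, 0, 0, 0, 0, 0, 0.03], [0, 0, 0, 0, 0, 0, 0.03], [0, 0, 0, 0, 0, 0, 0.03], [0, 0, 0, 0, 0, 0, 0.03]],
])

```text
t: 49.35
eef_pos: [434.2, -109.6, 162.4]
eef_rot: [3.134, 0.124, 0.015]
contact_force: [-0.5, -0.8, 0.0]
finger_gap: 29.7
```

```bash
 python3 go.py 430.2 -108 60 0 4.1 0.03 4; python3 bars.py w16
```

```text
t 49.35 grasp pt [ 434.2 -109.7  159.4] dist 99.5 ang 0.8 F [-0.5 -0.8  0. ] gap 29.7
[[[-0.0012, -0.0006, 0.0248, 0.1, -0.1, 0.1, 0.03], [-0.0011, -0.0006, 0.0248, 0.1, -0.1, 0.1, 0.03], [-0.0011, -0.0005, 0.0249, 0.1, -0.1, 0.1, 0.03], [-0.001, -0.0005, 0.0249, 0.1, -0.1, 0.1, 0.03]]]
4030 [ 454.9 -151. ] [ 15.9 238.8] 4.0 z90 16.4 px [374 211]
4839 [ 428.8 -151.2] [ 51.2 236.3] 4.3 z90 22.3 px [370 243]
762 [ 429.3 -107.5] [43.7 13.3] 4.7 z90 23.1 px [318 238]
[ 434.20018259 -109.63851228  162.42740339] [3.13427842 0.12439083 0.01522254] 29.666964796018902
```

View pics/w16.png

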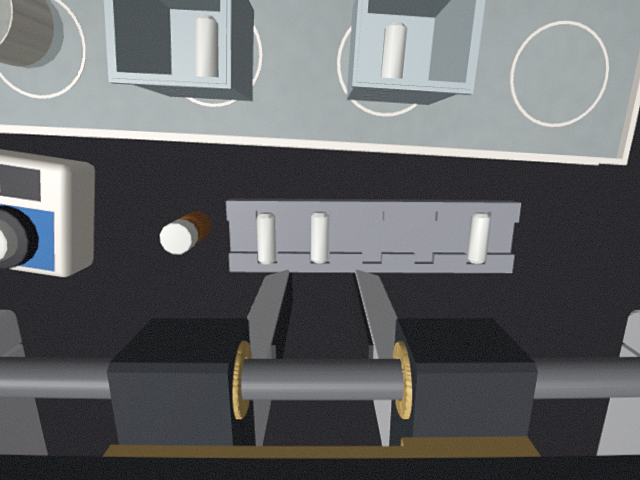

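Bars lie in jarM (206,45) and jarR (395,50). Picking up the third one now, at (319,238).

drive_tool([
  [[0, -0.0006, 0.022, 0, 0, 0.1, 0.03], [0, -0.0006, 0.024, 0, 0, 0.1, 0.03], [0, -0.0006, 0.024, 0, 0, 0.1, 0.03], [0, -0.0006, 0.02, 0, 0, 0.1, 0.03], [0, 0, 0, 0, 0, 0, 0.03]],
])

```text
t: 50.02
eef_pos: [436.3, -107.4, 70.7]
eef_rot: [3.134, 0.115, 0.018]
contact_force: [0.3, 0.3, 0.4]
finger_gap: 29.9
```

```bash
 python3 go.py 430.2 -108 44 0 4.1 0.03 4
```

```text
t 50.02 grasp pt [ 436.4 -107.4   67.7] dist 24.5 ang 0.7 F [0.3 0.3 0.4] gap 29.9
[[[-0.0016, 0.0, 0.0059, 0.1, -0.2, 0.0, 0.03], [-0.0016, 0.0, 0.0059, 0.1, -0.2, 0.0, 0.03], [-0.0016, 0.0, 0.0059, 0.1, -0.2, 0.0, 0.03], [-0.0016, 0.0, 0.0059, 0.1, -0.2, 0.0, 0.03]]]
```

drive_tool([
  [[-0.0016, 0, 0.006, 0.1, -0.2, 0, 0.03], [-0.0016, 0, 0.006, 0.1, -0.2, 0, 0.03], [-0.0016, 0, 0.006, 0.1, -0.2, 0, 0.03], [-0.0016, 0, 0.005, 0.1, -0.2, 0, 0.03], [0, 0, 0, 0, 0, 0, 0.03]],
])

```text
t: 50.65
eef_pos: [431.6, -108.6, 48.9]
eef_rot: [3.139, 0.115, 0.001]
contact_force: [-0.0, -0.3, -0.5]
finger_gap: 29.8
```

```bash
 python3 go.py 430.2 -108 30 0 4.1 0.03 4
```

```text
t 50.65 grasp pt [ 431.6 -108.6   45.9] dist 16.0 ang 0.1 F [-0.  -0.3 -0.5] gap 29.8
[[[-0.0003, -0.0002, 0.004, 0.0, -0.0, 0.0, 0.03], [-0.0003, -0.0002, 0.004, 0.0, -0.0, 0.0, 0.03], [-0.0003, -0.0002, 0.004, 0.0, -0.0, 0.0, 0.03], [-0.0003, -0.0002, 0.004, 0.0, -0.0, 0.0, 0.03]]]
```

drive_tool([
  [[0, 0, 0.004, 0, 0, 0, 0.03], [0, 0, 0.004, 0, 0, 0, 0.03], [0, 0, 0.004, 0, 0, 0, 0.03], [0, 0, 0.0035, 0, 0, 0, 0.03], [0, 0, 0, 0, 0, 0, 0.03]],
])

```text
t: 51.28
eef_pos: [431.8, -108.7, 32.5]
eef_rot: [3.139, 0.115, 0.002]
contact_force: [0.0, 0.4, -0.3]
finger_gap: 29.6
```

drive_tool([
  [[0, 0, 0, 0, 0, 0, 0.005], [0, 0, 0, 0, 0, 0, 0.005], [0, 0, 0, 0, 0, 0, 0.005], [0, 0, 0, 0, 0, 0, 0.005], [0, 0, 0, 0, 0, 0, 0.005]],
])

```text
t: 51.9
eef_pos: [432.1, -108.8, 32.9]
eef_rot: [3.138, 0.115, 0.003]
contact_force: [0.3, 0.1, 0.4]
finger_gap: 13.4
```

drive_tool([
  [[0, 0, -0.02, 0, 0, 0, 0.005], [0, 0, -0.035, 0, 0, 0, 0.005], [0, 0, -0.045, 0, 0, 0, 0.005], [0, 0, -0.045, 0, 0, 0, 0.005], [0, 0, -0.015, 0, 0, 0, 0.005]],
])

```text
t: 52.52
eef_pos: [430.1, -108.0, 194.8]
eef_rot: [-3.138, -0.115, 0.006]
contact_force: [0.9, -0.4, -0.4]
finger_gap: 13.1
```

```bash
 python3 go.py 554.8 230.5 180 0 13.5 0.005 10
```

```text
t 52.52 grasp pt [ 430.1 -108.   191.8] dist 360.9 ang 9.3 F [ 0.9 -0.4 -0.4] gap 13.1
[[[0.0149, -0.0328, 0.0012, -0.0, 0.0, -0.9, 0.005], [0.0155, -0.0326, 0.0012, -0.0, 0.0, -0.9, 0.005], [0.016, -0.0323, 0.0012, -0.0, 0.0, -0.9, 0.005], [0.0165, -0.0321, 0.0012, -0.0, 0.0, -0.9, 0.005], [0.017, -0.0318, 0.0012, -0.0, 0.0, -0.9, 0.005]]]
[[[0.0175, -0.0315, 0.0012, -0.0, 0.0, -0.9, 0.005], [0.018, -0.0312, 0.0012, -0.0, 0.0, -0.9, 0.005], [0.0185, -0.0309, 0.0012, -0.0, 0.0, -0.9, 0.005], [0.019, -0.0306, 0.0012, -0.0, 0.0, -0.9, 0.005], [0.0195, -0.0303, 0.0012, -0.0, 0.0, -0.9, 0.005]]]
```

drive_tool([
  [[0.015, -0.033, -0.001, 0, 0, -0.9, 0.005], [0.0155, -0.0325, -0.001, 0, 0, -0.9, 0.005], [0.016, -0.0323, -0.001, 0, 0, -0.9, 0.005], [0.0165, -0.032, -0.001, 0, 0, -0.9, 0.005], [0.017, -0.0318, -0.001, 0, 0, -0.9, 0.005]],
])

```text
t: 53.15
eef_pos: [492.7, 63.5, 194.6]
eef_rot: [-3.132, -0.232, 0.016]
contact_force: [0.6, 0.2, -0.0]
finger_gap: 13.1
```

drive_tool([
  [[0.0175, -0.0315, -0.001, 0, 0, -0.9, 0.005], [0.018, -0.031, -0.001, 0, 0, -0.9, 0.005], [0.0185, -0.031, -0.001, 0, 0, -0.9, 0.005], [0.019, -0.03, -0.001, 0, 0, -0.9, 0.005], [0, 0, 0, 0, 0, 0, 0.005]],
])

```text
t: 53.78
eef_pos: [541.6, 203.7, 187.4]
eef_rot: [3.123, 0.339, -0.04]
contact_force: [0.3, 0.4, -1.5]
finger_gap: 13.3
```

```bash
 python3 go.py 554.8 230.5 160 0 13.5 0.005 4
```

```text
t 53.77 grasp pt [541.5 203.7 184.4] dist 38.6 ang 1.8 F [ 0.3  0.4 -1.5] gap 13.3
[[[0.0048, -0.0058, 0.006, -0.0, 0.4, -0.3, 0.005], [0.0048, -0.0058, 0.006, -0.0, 0.4, -0.3, 0.005], [0.0048, -0.0058, 0.006, -0.0, 0.4, -0.3, 0.005], [0.0048, -0.0058, 0.0061, -0.0, 0.4, -0.3, 0.005]]]
```

drive_tool([
  [[0.005, -0.006, 0.005, 0, 0.4, -0.3, 0.005], [0.005, -0.006, 0.005, 0, 0.4, -0.3, 0.005], [0.005, -0.006, 0.005, 0, 0.4, -0.3, 0.005], [0.005, -0.006, 0.004, 0, 0.4, -0.3, 0.005], [0, 0, 0, 0, 0, 0, 0.005]],
])

```text
t: 54.4
eef_pos: [554.9, 230.4, 164.2]
eef_rot: [-3.118, -0.369, 0.001]
contact_force: [-0.8, 0.6, -0.6]
finger_gap: 13.3
```

```bash
 python3 go.py 554.8 230.5 142 0 13.5 0.005 4; python3 jars.py wrist side
```

```text
t 54.4 grasp pt [554.9 230.4 161.2] dist 19.2 ang 0.1 F [-0.8  0.6 -0.6] gap 13.3
[[[-0.0, -0.0, 0.0048, -0.0, 0.0, -0.0, 0.005], [-0.0, -0.0, 0.0048, -0.0, 0.0, -0.0, 0.005], [-0.0, -0.0, 0.0048, -0.0, 0.0, -0.0, 0.005], [-0.0, -0.0, 0.0048, -0.0, 0.0, -0.0, 0.005]]]
wrist L 2531 [556.6 231.2] [61.2 64.3] 13.3
side R 568 [ 567.3 -148.6] [65.2 64.9] 0.2
side M 424 [559.3 -20.9] [65.  65.6] 0.1
side L 262 [555.8 229.8] [65.4 67.7] 11.6
```

drive_tool([
  [[0, 0, 0.006, 0, 0, 0, 0.005], [0, 0, 0.009, 0, 0, 0, 0.005], [0, 0, 0.009, 0, 0, 0, 0.005], [0, 0, 0.004, 0, 0, 0, 0.005], [0, 0, 0, 0, 0, 0, 0.005]],
])

```text
t: 55.12
eef_pos: [555.0, 229.6, 134.8]
eef_rot: [-3.119, -0.367, 0.0]
contact_force: [-0.2, -0.4, -0.3]
finger_gap: 13.6
```

```bash
 python3 go.py 555.5 230.5 110 0 13.5 0.005 4; python3 - <<'E'
from h import *
P,im=cloud("scene");cv2.imwrite("pics/s17.png",im[80:380,240:640,::-1].repeat(2,0).repeat(2,1))
E
```

```text
t 55.12 grasp pt [555.  229.6 131.8] dist 21.8 ang 0.1 F [-0.2 -0.4 -0.3] gap 13.6
[[[0.0002, -0.0002, 0.0054, -0.0, -0.0, -0.0, 0.005], [0.0002, -0.0002, 0.0054, -0.0, -0.0, -0.0, 0.005], [0.0002, -0.0002, 0.0054, -0.0, -0.0, -0.0, 0.005], [0.0002, -0.0002, 0.0054, -0.0, -0.0, -0.0, 0.005]]]
```

View pics/s17.png

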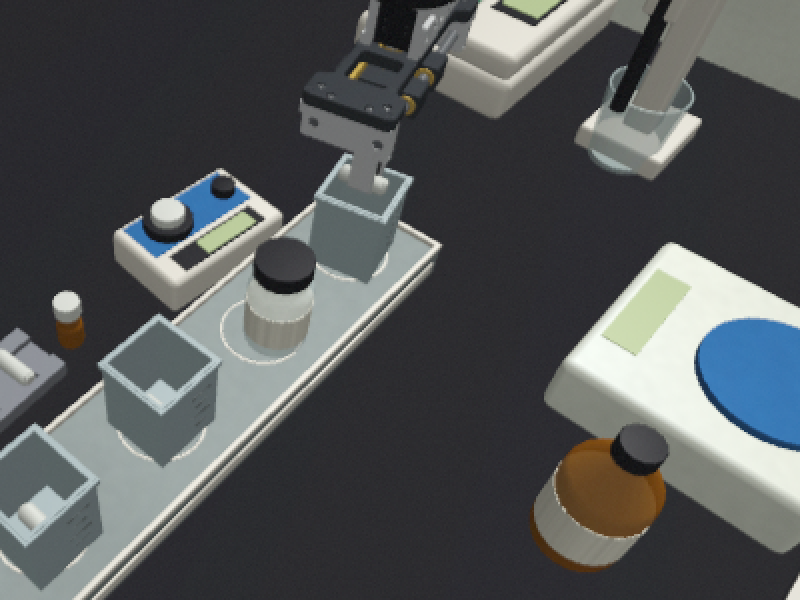

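The bar is centred over jarL's mouth (363,185). Lowering.

drive_tool([
  [[0, 0, 0.007, 0, 0, 0, 0.005], [0, 0, 0.009, 0, 0, 0, 0.005], [0, 0, 0.009, 0, 0, 0, 0.005], [0, 0, 0.006, 0, 0, 0, 0.005], [0, 0, 0, 0, 0, 0, 0.005]],
])

```text
t: 55.8
eef_pos: [555.1, 229.7, 101.8]
eef_rot: [-3.119, -0.367, -0.0]
contact_force: [-0.3, -0.2, -0.7]
finger_gap: 13.6
```

```bash
 python3 go.py 555.5 230.5 75 0 13.5 0.005 4
```

```text
t 55.8 grasp pt [555.1 229.7  98.8] dist 23.8 ang 0.1 F [-0.3 -0.2 -0.7] gap 13.6
[[[0.0001, -0.0002, 0.0059, -0.0, -0.0, -0.0, 0.005], [0.0001, -0.0002, 0.0059, -0.0, -0.0, -0.0, 0.005], [0.0001, -0.0002, 0.0059, -0.0, -0.0, -0.0, 0.005], [0.0001, -0.0002, 0.0059, -0.0, -0.0, -0.0, 0.005]]]
```

drive_tool([
  [[0, 0, 0.008, 0, 0, 0, 0.005], [0, 0, 0.01, 0, 0, 0, 0.005], [0, 0, 0.01, 0, 0, 0, 0.005], [0, 0, 0.007, 0, 0, 0, 0.005], [0, 0, 0, 0, 0, 0, 0.005]],
])

```text
t: 56.42
eef_pos: [555.0, 229.7, 64.1]
eef_rot: [-3.119, -0.367, 0.0]
contact_force: [-0.2, 0.0, -0.6]
finger_gap: 13.5
```

drive_tool([
  [[0, 0, 0, 0, 0, 0, 0.022], [0, 0, 0, 0, 0, 0, 0.022], [0, 0, 0, 0, 0, 0, 0.022], [0, 0, -0.02, 0, 0, 0, 0.022], [0, 0, -0.03, 0, 0, 0, 0.022]],
])

```text
t: 57.05
eef_pos: [553.9, 229.3, 113.3]
eef_rot: [-3.119, -0.367, 0.007]
contact_force: [0.6, -0.8, 0.6]
finger_gap: 22.1
```

drive_tool([
  [[0, 0, -0.03, 0, 0, 0, 0.022], [0, 0, -0.04, 0, 0, 0, 0.022], [0, 0, -0.03, 0, 0, 0, 0.022], [-0.01, 0, 0, 0, 0, 0, 0.022], [-0.02, 0, 0, 0, 0, 0, 0.022]],
])

```text
t: 57.68
eef_pos: [525.4, 222.3, 218.8]
eef_rot: [-3.118, -0.367, -0.002]
contact_force: [0.3, 0.3, -1.1]
finger_gap: 22.1
```

```bash
 python3 go.py 440 140 180 0 5 0.0 5; python3 jars.py; ls -t pics|head -3;  python3 - <<'E'
from h import *
for n in("scene","side"):
    P,im=cloud(n)
    c=im.astype(int)
    m=np.isfinite(P[...,0])&(P[...,2]>54)&(P[...,2]<72)&(abs(P[...,0]-420)<35)&(abs(P[...,1]-130)<35)&(c.min(2)>100)
    p=P[m]
    if len(p)>30:
      r=cv2.minAreaRect(p[:,:2].astype(np.float32));print(n,"key",len(p),r,np.median(p,0))
E
```

```text
t 57.67 grasp pt [525.4 222.3 215.8] dist 123.9 ang 8.4 F [ 0.3  0.3 -1.1] gap 22.1
[[[-0.0204, 0.0121, 0.0071, -0.0, -0.0, 1.7, 0.0], [-0.0201, 0.0127, 0.0071, -0.0, -0.0, 1.7, 0.0], [-0.0197, 0.0132, 0.0071, -0.0, -0.0, 1.7, 0.0], [-0.0193, 0.0138, 0.0071, -0.0, -0.0, 1.7, 0.0], [-0.0189, 0.0144, 0.0071, -0.0, -0.0, 1.7, 0.0]]]
scene R 636 [ 568.6 -148.3] [64.6 64.2] 0.4
scene M 489 [560.6 -20.8] [64.1 64.5] 0.5
scene L 336 [554.7 230.7] [64.7 66.1] 13.2
side R 579 [ 567.4 -148.7] [65.4 65.4] 0.3
side M 428 [559.4 -20.8] [65.4 65.4] 0.3
side L 267 [555.6 231.5] [67.2 66.6] 15.0
wrist M 1163 [559.9  -7.4] [63.5 39. ] 0.7
wrist L 2410 [555.1 230.9] [63.8 64.1] 13.4
jars_wrist_5777.png
jars_side_5772.png
jars_scene_5767.png
scene key 198 ((420.3119201660156, 128.25657653808594), (30.51577377319336, 31.67385482788086), 6.803651809692383) [421.92624934 127.07606961  60.71488037]
side key 194 ((418.87713623046875, 128.34634399414062), (31.857946395874023, 29.559062957763672), 64.31240844726562) [417.89852759 125.64634344  62.01595454]
```

View pics/jars_wrist_5777.png

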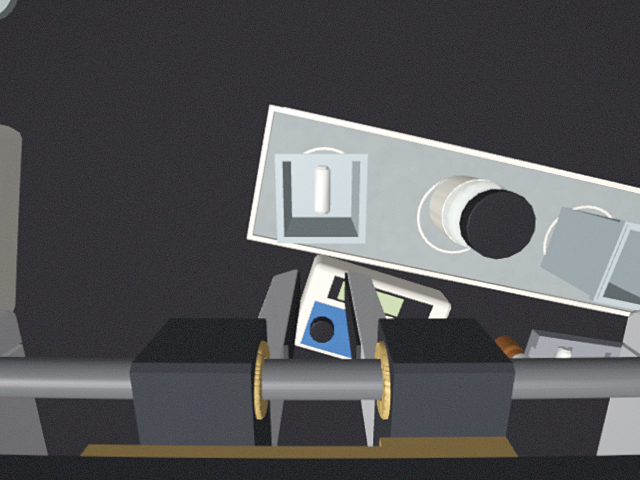

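View pics/jars_scene_5767.png

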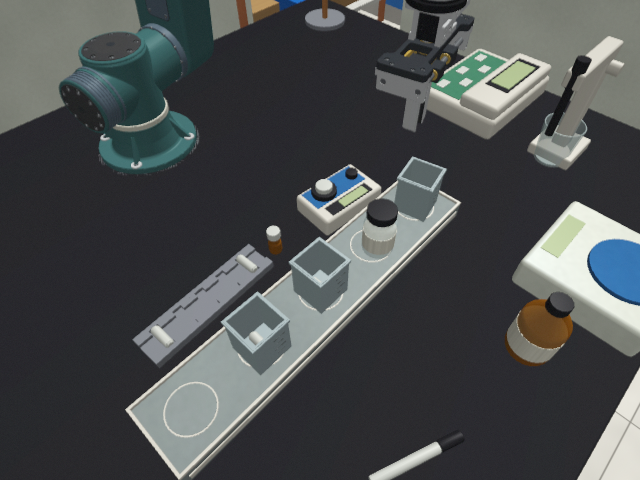

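All three jars hold one bar each. Next is the start key at about (419.6, 128.3), with the fingers closed.

```bash
 python3 go.py 419.6 128.3 150 0 5 0.0 5
```

```text
t 57.92 grasp pt [525.9 222.5 216. ] dist 156.6 ang 8.4 F [ 0.4 -0.3 -0.4] gap 22.0
[[[-0.0251, 0.0134, 0.0131, -0.0, -0.0, 1.7, 0.0], [-0.0247, 0.0141, 0.0131, -0.0, -0.0, 1.7, 0.0], [-0.0242, 0.0148, 0.0132, -0.0, -0.0, 1.7, 0.0], [-0.0238, 0.0155, 0.0132, -0.0, -0.0, 1.7, 0.0], [-0.0233, 0.0162, 0.0132, -0.0, -0.0, 1.7, 0.0]]]
```

drive_tool([
  [[-0.025, 0.0135, 0.012, 0, 0, 1.7, 0.0], [-0.0247, 0.014, 0.012, 0, 0, 1.7, 0.0], [-0.0242, 0.0148, 0.012, 0, 0, 1.7, 0.0], [-0.0238, 0.0155, 0.012, 0, 0, 1.7, 0.0], [-0.023, 0.016, 0.012, 0, 0, 1.7, 0.0]],
])

```text
t: 58.55
eef_pos: [419.3, 127.3, 153.1]
eef_rot: [-3.138, -0.129, 0.003]
contact_force: [-0.0, -0.8, 0.4]
finger_gap: 0.1
```

drive_tool([
  [[0, 0, 0, 0, 0, 0, 0], [0, 0, 0, 0, 0, 0, 0], [0, 0, 0, 0, 0, 0, 0], [0, 0, 0, 0, 0, 0, 0], [0, 0, 0, 0, 0, 0, 0]],
])

```text
t: 59.18
eef_pos: [421.3, 128.2, 152.8]
eef_rot: [-3.137, -0.13, 0.003]
contact_force: [-0.4, 0.5, 0.6]
finger_gap: 0.8
```

```bash
 python3 go.py 419.6 128.3 100 0 5 0.0 4
```

```text
t 59.17 grasp pt [421.3 128.2 149.8] dist 49.8 ang 0.3 F [-0.4  0.5  0.6] gap 0.8
[[[-0.0004, -0.0, 0.0125, -0.0, 0.0, -0.1, 0.0], [-0.0004, -0.0, 0.0125, -0.0, 0.0, -0.1, 0.0], [-0.0004, -0.0, 0.0125, -0.0, 0.0, -0.1, 0.0], [-0.0004, -0.0001, 0.0125, -0.0, 0.0, -0.1, 0.0]]]
```

drive_tool([
  [[-0.0005, 0, 0.011, 0, 0, 0, 0], [-0.0005, 0, 0.0125, 0, 0, 0, 0], [-0.0005, 0, 0.0125, 0, 0, 0, 0], [0, 0, 0.01, 0, 0, 0, 0], [0, 0, 0, 0, 0, 0, 0]],
])

```text
t: 59.8
eef_pos: [418.6, 128.2, 102.2]
eef_rot: [-3.137, -0.131, 0.007]
contact_force: [-0.1, -0.7, -1.1]
finger_gap: 0.4
```

```bash
 python3 go.py 419.6 128.3 87 0 5 0.0 4; python3 - <<'E'
from h import *
P,im=cloud("wrist");cv2.imwrite("pics/w18.png",im[:,:,::-1])
P,im=cloud("side");cv2.imwrite("pics/d18.png",im[120:320,160:420,::-1].repeat(3,0).repeat(3,1))
E
```

```text
t 59.8 grasp pt [418.6 128.2  99.2] dist 12.3 ang 0.3 F [-0.1 -0.7 -1.1] gap 0.4
[[[0.0003, -0.0, 0.0031, -0.0, 0.1, -0.1, 0.0], [0.0003, -0.0, 0.0031, -0.0, 0.1, -0.1, 0.0], [0.0003, -0.0, 0.0031, -0.0, 0.1, -0.1, 0.0], [0.0002, -0.0, 0.0031, -0.0, 0.1, -0.1, 0.0]]]
```

View pics/w18.png

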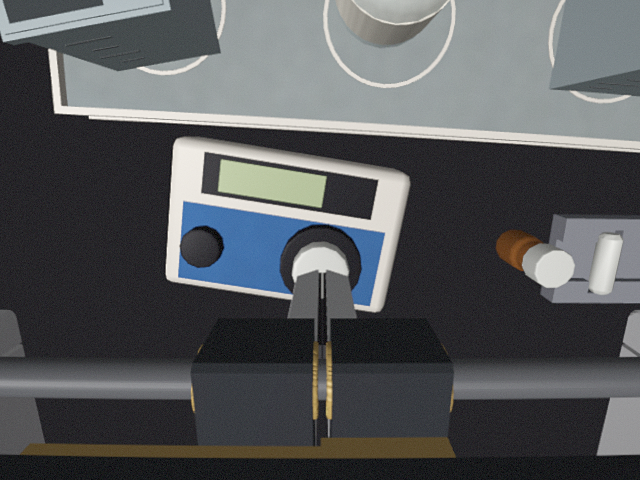

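View pics/d18.png

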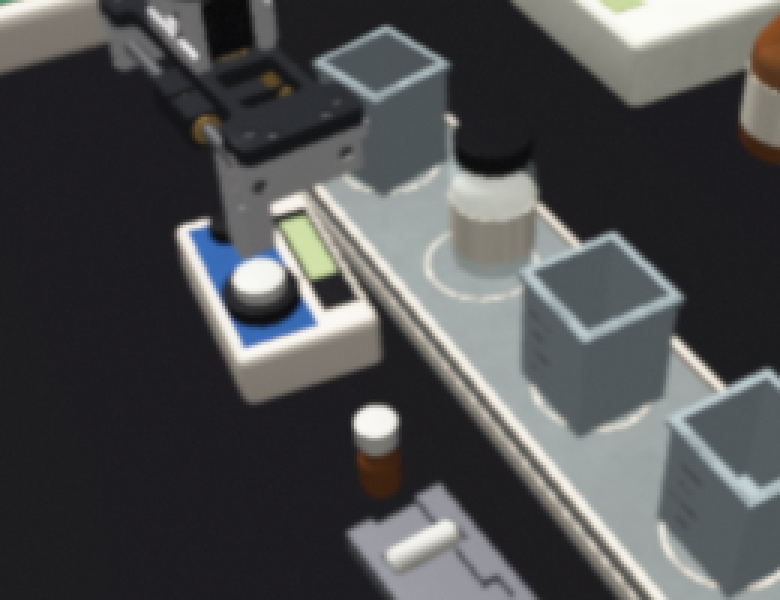

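The fingertips sit over the key (wrist 320,265). Pressing step by step.

drive_tool([
  [[0.0003, 0, 0.003, 0, 0, 0, 0], [0.0003, 0, 0.003, 0, 0, 0, 0], [0.0003, 0, 0.003, 0, 0, 0, 0], [0.0003, 0, 0.003, 0, 0, 0, 0], [0, 0, 0, 0, 0, 0, 0]],
])

```text
t: 60.52
eef_pos: [421.8, 128.6, 92.0]
eef_rot: [-3.137, -0.131, -0.001]
contact_force: [-1.5, 0.8, -0.8]
finger_gap: 0.6
```

drive_tool([
  [[0, 0, 0.002, 0, 0, 0, 0], [0, 0, 0.002, 0, 0, 0, 0], [0, 0, 0.002, 0, 0, 0, 0], [0, 0, 0.002, 0, 0, 0, 0], [0, 0, 0.002, 0, 0, 0, 0]],
])

```text
t: 61.15
eef_pos: [422.0, 128.6, 82.0]
eef_rot: [-3.137, -0.131, -0.002]
contact_force: [-0.8, -1.1, 3.0]
finger_gap: 0.6
```

drive_tool([
  [[0, 0, 0.0025, 0, 0, 0, 0], [0, 0, 0.0025, 0, 0, 0, 0], [0, 0, 0.0025, 0, 0, 0, 0], [0, 0, 0.0025, 0, 0, 0, 0], [0, 0, 0.0025, 0, 0, 0, 0]],
])

```text
t: 61.78
eef_pos: [422.2, 128.7, 78.0]
eef_rot: [-3.137, -0.132, -0.003]
contact_force: [-6.5, -0.9, 15.1]
finger_gap: 0.6
```

drive_tool([
  [[0, 0, 0.004, 0, 0, 0, 0], [0, 0, 0.004, 0, 0, 0, 0], [0, 0, 0.004, 0, 0, 0, 0], [0, 0, 0.004, 0, 0, 0, 0], [0, 0, 0.004, 0, 0, 0, 0]],
])

```text
t: 62.4
eef_pos: [422.2, 128.7, 77.8]
eef_rot: [-3.138, -0.134, -0.006]
contact_force: [-10.6, -1.0, 22.4]
finger_gap: 0.6
```

It's on the stop: z holds at 77.8 while the force climbs to 22 N. Releasing.

drive_tool([
  [[0, 0, -0.003, 0, 0, 0, 0], [0, 0, -0.01, 0, 0, 0, 0], [0, 0, -0.02, 0, 0, 0, 0], [0, 0, -0.03, 0, 0, 0, 0], [0, 0, -0.04, 0, 0, 0, 0]],
])

```text
t: 63.02
eef_pos: [419.8, 128.4, 180.2]
eef_rot: [3.138, 0.134, -0.005]
contact_force: [-0.3, 0.4, 0.2]
finger_gap: 0.3
```

drive_tool([
  [[0, 0, -0.03, 0, 0, 0, 0], [0, 0, -0.01, 0, 0, 0, 0], [0, 0, 0, 0, 0, 0, 0], [0, 0, 0, 0, 0, 0, 0], [0, 0, 0, 0, 0, 0, 0]],
])

```text
t: 63.65
eef_pos: [420.4, 128.4, 220.3]
eef_rot: [3.139, 0.134, -0.004]
contact_force: [0.9, 1.1, -0.8]
finger_gap: 0.5
```

```bash
python3 jars.py;  ls -t pics|head -3;  python3 - <<'E'
from h import *
print(state()["contact_force"],state()["eef_pos"])
for n in("scene","side"):
    P,im=cloud(n)
    c=im.astype(int)
    m=np.isfinite(P[...,0])&(P[...,2]>50)&(P[...,2]<72)&(abs(P[...,0]-420)<20)&(abs(P[...,1]-128)<20)&(c.min(2)>150)
    p=P[m];print(n,"key z",len(p),np.median(p[:,2]))
    m=np.isfinite(P[...,0])&(P[...,2]>100)&(P[...,2]<140)&(abs(P[...,0]-568)<45)&(abs(P[...,1]-107)<40);print("cap",np.round(cv2.minAreaRect(P[m][:,:2].astype(np.float32))[0],1))
    m=np.isfinite(P[...,0])&(P[...,2]>45)&(P[...,2]<70)&(abs(P[...,0]-430)<30)&(abs(P[...,1]+4)<30);print("vial",np.round(cv2.minAreaRect(P[m][:,:2].astype(np.float32))[0],1))
E
```

```text
scene R 645 [ 568.6 -148.2] [64.4 64.3] 0.7
scene M 500 [560.6 -21. ] [64.6 64.7] 0.7
scene L 325 [554.9 230.7] [64.4 65.6] 13.0
side R 571 [ 567.2 -148.5] [65.1 65.4] 0.3
side M 431 [559.5 -20.7] [65.1 66.1] 0.3
side L 263 [555.  231.1] [64.8 67.3] 13.1
wrist M 3445 [560.3 -21.2] [64.6 65.4] 0.6
wrist L 2117 [549.5 229.4] [54.1 64.7] 13.5
jars_wrist_6375.png
jars_side_6370.png
jars_scene_6365.png
[ 0.30895375  0.03521557 -0.47224622] [420.5883465  128.47874085 220.79623559]
scene key z 158 60.98889028196487
cap [568.4 107.3]
vial [430.9  -4.2]
side key z 156 62.184640854506995
cap [566.  106.7]
vial [429.5  -4.1]
```

View pics/jars_wrist_6375.png

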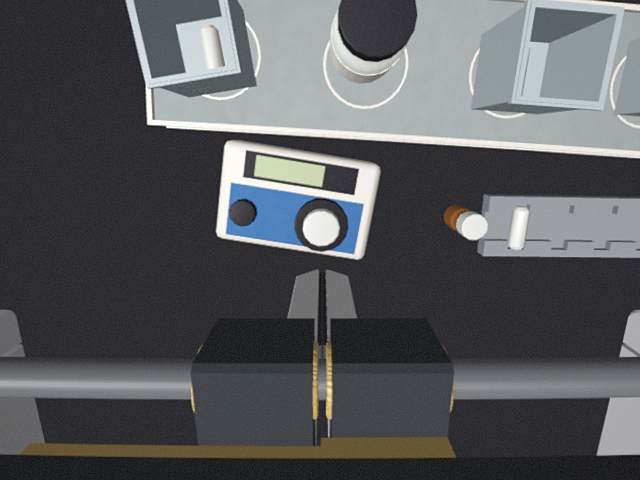

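```bash
python3 -c "
from bench import job;print(job.hand_in())"
```

```text
the job is handed in; nothing more can be done
None
```

The job is handed in, at about 64 s on the robot's clock. All three jars present were lying down (the fourth, jar3, is absent). I stood each one on its stirring circle, put one bar in each, then pressed the start key to its stop and let it up.

**Last checks:**
- All three jar rims are level at about 110 mm. The left jar stands about 13° turned, because the last wrist joint had reached its limit.
- The bars in the middle and right jars were last clearly seen before the third bar was placed. The left jar's bar still shows in the final picture.
- The key held still at the bottom while the force rose to 22 N, and it is back at about 62 mm.
- The capped bottle and the vial are within about 1 mm of where they started.
- The gripper is clear of everything.

**One thing went wrong:** on the first jar the descent overran and the fingertips pressed on the platform with about 74 N for a moment. That is under the 120 N wrist limit. It is above the 40 N limit for the arm and gripper body, but I took the contact to be the fingertips alone.

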